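# Gauge the roll bracket's bushing, go and no-go

## Robot

A 6-joint arm with a two-finger parallel gripper is mounted at the origin on the work surface. World frame = base frame: x ahead of the robot, y to its left, z up, the work surface at z = 0. Lengths are in m, angles in rad, forces in N, time in s.
With the tool pointing down it reaches from about 0.35 to 0.875 m from the base axis. Payload 4.2 kg.
Tool frame: the origin (TCP) lies on the centre line of the jaws, within the pads' length; the fingertips stand 25 mm ahead of it and the grasp point (between the pads) lies 6 mm ahead of it; z points along the fingers, y is the direction in which the jaws open and shut (so a half turn about z gives the same grasp; the last joint's range is limited). The gripper opens to 85 mm and grips with 20 to 120 N. Pads are 22 mm wide; open, the fingers measure 114 mm over their backs; the gripper's body (76 mm by 85 mm) begins 54 mm behind the grasp point. The pads swing forward as they close: fully open they stand 13 mm farther back than shut.
Start: joints at [1.442, 0.385, 0.008, 0, -1.194, -0.259], TCP at [0.236, 0.579, 0.217] pointing down, gripper open.
Joint ranges: [-3.14, 3.14], [-1.21, 2.06], [-1.07, 1.41], [-3.16, 2.05], [-2.99, -0.16], [-3.1, 3.1]. Speed limits (rad/s): [2.79, 2.79, 3.14, 3.14, 3.14, 3.14].

## Interface

Orientations are given as a 3x3 rotation matrix whose columns are the frame's x, y, z axes.
In Python, from bench import env gives the robot as it stands. The module is installed in compiled form; this text tells all that it offers.
- The arm moves only by the tool move_arm, never from a script. Its argument "commands" is a list that holds one entry, the list of rows, each a list of 6 numbers: the shift along the tool's x, y, z normalised to -1 to 1, where 1 is 0.5 m, then the turn, a rotation vector about the tool's x, y, z normalised to -1 to 1, where 1 is 30 degrees. A call has 1 to 20 rows; each row shifts and turns the commanded pose from where the row before left it, along the tool's axes as they then stand; what a row does not reach is not made up. A row lasts 1/12 s, in which the tool goes at most 41.7 mm and 7.16 degrees, less where a joint would pass 70% of its speed; a pose out of reach is approached as far as the arm can. A call with a number of a shift or a turn outside -1 to 1 is refused whole. A call with a gripper value outside its range is refused whole. "fingers" is the closure, from 0 (fully open) to 1 (shut), set as the call begins (left out, the last holds). The fingers move at their own pace and stop on an object; "grip_force" is the grip in N (left out, the last holds). Time passes only in rows, so rows that do not move let the fingers close. It gives the time, the measured TCP pose, the force and the opening at its end, in the units of the state.
- env.state(): the state, without advancing time (a new reading comes with each control period).
- env.grab_frame(name): name is "scene" or "top" or "wrist"; returns a dict with "color" (384x512x3 uint8, blue, green, red), "range_z" (384x512 float32, m along the optical axis (not along the pixel's ray), 0 where there is no reading), "K" (3x3 intrinsics, pixels), "rvec" (rotation vector, rad) and "tvec" (3), from world to camera coordinates, as OpenCV has them; the wrist camera has in their place "mount" (4x4, takes a point from camera to tool coordinates, whose origin is the TCP and whose axes are the flange's). Camera axes: x right, y down, z forward; pixel columns grow to the right and rows downward; lengths in m; the calibration is good to about 2 mm. A picture is of the moment at which its call begins: read the wrist's pose just before it.
- env.finish_job(): hands the job in, once; it reports no verdict.
The state is a dict: "t": time; "joint_pos": joint angles; "qd": joint speeds; "joint_torque": joint torques, N m; "ee_pos": TCP position; "ee_rot": TCP orientation; "wrist_force": force on the tool from outside, world axes, zero at the start; "moment": the same for the moment, N m; "opening": finger opening in m.
Only numpy, scipy, OpenCV 4.12 (cv2) and the standard library are available. Lean on these libraries where they do the work, as an engineer would, in place of code of your own. Each camera call takes 0.05 s, during which the arm holds its last target.

## Task

Check the brass bushing of the wooden paper-roll bracket with the double-ended plug gauge: slide the green-banded go end in until its collar sits fully home against the brass, draw it out, turn the gauge round, and offer the red-banded no-go end to the same hole, pressing it squarely into the shallow recess at the mouth with a light, steady push of about 8 N for a second to see that the bore refuses it. Then lay the gauge back in its V cradle and let go. Be gentle: never push the gauge against the bracket with more than 30 N, and leave everything else on the table where it is.

Things in the scene. Friction and masses are not known exactly. Their poses are not given: they have to be found in the camera images.
- gauge: double-ended plug gauge, about 140 g, 150 mm long, loose, level in the cradle at the start. Origin mid-handle on the axis; x runs along the axis to the go end. Black octagonal handle 90 mm long, 24 mm across flats, two flats upright; grip its middle from above, jaws closing across it. A 32 mm collar, 6 mm thick, ends it at each side: green for go, red for no-go
- go_tip (a point): centre of the go plug's end face, at x = +83 mm in the gauge's frame. The go plug is steel, 20 mm diameter, 32 mm long beyond its green collar, the last 1.5 mm tapered to 18 mm diameter
- go_collar (a point): centre of the go collar's face that seats against the brass, at x = +51 mm in the gauge's frame
- nogo_tip (a point): centre of the no-go plug's end face, at x = -67 mm in the gauge's frame. The no-go plug is steel, 24 mm diameter, 16 mm long beyond its red collar, its edge tapered over 1.5 mm to 22 mm. It fits the 26 mm recess but not the 21 mm bore, so it stops 3 mm in
- bracket: pale wooden roll bracket fixed to the table, a block 110 mm tall and 80 mm wide on a foot 130 x 110 x 20 mm high that reaches 25 mm ahead of the brass face. Origin under it at table level; x is level and points INTO the bore, y level across, z up. A brass plate 58 mm wide and 46 mm high on its face carries the bore, which is level, its axis 80 mm above the table
- bore_mouth (a point): NOMINAL centre of the bore's mouth in the brass face, fixed to the bracket at (-20, 0, 80) mm in its frame, same axes. The plate is clamped in a slot: the true hole lies up to 7 mm to either side of it along y (not measured; find it by feel or sight; height and depth are true). Mouth: a recess 26 mm wide, 3 mm deep, then the 21 mm bore, 41 mm further. Rigid
- cradle: wooden cradle fixed to the table, 100 mm long foot (x) by 70 mm, 12 mm high, with two upright 90-degree V posts 8 mm thick at x = +33 and -33 mm, their tops 53 mm above the table. Origin under its centre; x along the V
- cradle_seat (a point): middle of the gauge's axis when it lies in the cradle, 50 mm above the table, over the cradle's origin, same axes as the cradle. The gauge may lie either way round; its handle rests on the two V posts and the collars stand outside them with 8 mm of play each way
- paint_jar: bystander: white jar with black lid, 76 mm diameter, 100 mm tall, origin under it
- varnish_jar: bystander: dark jar with black lid, 68 mm diameter, 95 mm tall, origin under it
- mug: bystander: white mug, 76 mm diameter, 85 mm tall, origin under it
- tape_roll: bystander: yellow tape ring, 96 mm diameter, 24 mm high, origin under it
- sanding_block: bystander: cork sanding block 100 x 60 x 32 mm, origin under it
- scraper: bystander: red-handled spatula lying flat, under 25 mm high
- wood_finial: bystander: turned terracotta-coloured finial, 60 mm diameter, 78 mm tall, origin under it
Mind the look-alikes: they are no part of the job. Leave any pink or turquoise look-alike of the gauge alone.

How it is judged:
On the way, in this order (a step that is already met when the one before it is completed fails the run):
1. the go end is fully home in the bore, its collar within 1.5 mm of the brass, for 0.2 s (x of go_collar in the frame of bore_mouth above -0.0015 m and distance between go_collar and bore_mouth below 0.01 m and x of go_tip in the frame of bore_mouth above 0.029 m and angle between the x axis of gauge and the x axis of bracket, either way round below 0.08 rad), for 0.2 s.
2. the no-go end is pressed squarely (within 0.1 rad) into the recess of the same mouth (tip 1.5 to 5 mm in), with more than 3 N for 0.4 s, and the bore refuses it (contact force between gauge and bracket above 3 N and x of nogo_tip in the frame of bore_mouth between 0.0015 and 0.005 m and distance between nogo_tip and bore_mouth below 0.011 m and angle between the x axis of gauge and the x axis of bracket, either way round below 0.1 rad), for 0.4 s.
At the end, for the whole second after the job is handed in: The gauge lies at rest in both V posts of its cradle, either way round: its middle within 15 mm of the cradle seat and no more than 4 mm above it, its axis within 0.08 rad of the cradle's, released (distance between gauge and cradle_seat below 0.015 m and z of gauge in the frame of cradle_seat below 0.004 m and angle between the x axis of gauge and the x axis of cradle, either way round below 0.08 rad and contact force between gauge and cradle above 0.3 N and linear speed of gauge below 0.02 m/s); the robot touches nothing.
It fails at once if the gauge is pushed against the bracket with more than 30 N (contact force between gauge and bracket above 30 N).
It fails at once if a bystander is moved more than 20 mm (distance of any of paint_jar, varnish_jar, mug, tape_roll, sanding_block, scraper, wood_finial from where it was at the start of the episode above 0.02 m).
It also fails if it takes over 72 s, if anything falls off the work surface, if the arm or the gripper's body presses on something with over 40 N, if the wrist force passes 120 N, or if a joint passes its speed limit or range.

## Working session

There is one attempt and no reset: what is moved stays moved. The work goes in short steps, Python scripts to look and compute and a tool call to move; the robot and the scene stay as the last step left them, time stands still between calls to the robot, and variables do not carry over. Pictures are saved under pics/ and viewed, and the job is handed in when it is done.

Besides the shell and the picture viewer there is one more tool, called as name([rows], argument=value, ...), one row to a line, values as JSON. move_arm: Moves the arm, as the interface text tells. Scaled input: -1 to 1 covers 0.5 m each way for a shift and 30 degrees each way for a turn. Its arguments: {"type":"object","properties":{"commands":{"type":"array","items":{"type":"array","items":{"type":"array","items":{"type":"number","minimum":-1,"maximum":1}}}},"fingers":{"type":"number"},"grip_force":{"type":"number"}},"required":["commands"]}

```bash
mkdir -p pics; cat > h.py <<'E'
import numpy as np, cv2
from bench import env
np.set_printoptions(precision=4,suppress=True)
def cam(f):
    R=cv2.Rodrigues(np.array(f['rvec'],float))[0]; t=np.array(f['tvec'],float).ravel(); return R,t
def pts(f,R=None,t=None):
    K=f['K'];z=f['range_z'];v,u=np.mgrid[:z.shape[0],:z.shape[1]]
    P=np.stack([(u-K[0,2])/K[0,0]*z,(v-K[1,2])/K[1,1]*z,z],-1)
    return P
def world(f,st=None):
    P=pts(f)
    if 'mount' in f:
        M=np.array(f['mount']); Q=P@M[:3,:3].T+M[:3,3]
        return Q@np.array(st['ee_rot']).reshape(3,3).T+np.array(st['ee_pos'])
    R,t=cam(f); return (P-t)@R
E
python3 - <<'E'
from h import *
s=env.state(); print({k:np.array(v) for k,v in s.items()})
for n in ['scene','top','wrist']:
    f=env.grab_frame(n); cv2.imwrite(f'pics/{n}0.png',f['color']); np.savez(f'{n}0.npz',**f); print(n,f['K'].tolist(),f.get('mount'), f.get('rvec'),f.get('tvec'))
E
```

```text
{'t': array(0.), 'joint_pos': array([ 1.4416,  0.3856,  0.0066, -0.0005, -1.194 , -0.2586]), 'qd': array([-0.0002, -0.0024,  0.0001,  0.0003, -0.0005,  0.    ]), 'joint_torque': array([ -0.0014, -39.2286,  18.8397,   4.1861,  -0.0047,  -0.    ]), 'ee_pos': array([0.2361, 0.578 , 0.2155]), 'ee_rot': array([[ 0.9257, -0.3783, -0.0007],
       [-0.3783, -0.9257, -0.0021],
       [ 0.0001,  0.0022, -1.    ]]), 'wrist_force': array([-0.0988, -0.256 , -0.1452]), 'moment': array([-0.0179,  0.055 , -0.0029]), 'opening': array(0.0853)}
scene [[367.6302022497556, 0.0, 262.16985457388625], [0.0, 367.6302022497556, 196.22943389353324], [0.0, 0.0, 1.0]] None [ 0.7631  2.495  -1.2565] [ 0.4384 -0.1321  1.396 ]
top [[347.4053716498803, 0.0, 258.88322323157524], [0.0, 347.4053716498803, 187.00604973380283], [0.0, 0.0, 1.0]] None [ 2.1322 -2.1259  0.1848] [0.0267 0.5457 1.1162]
wrist [[268.2897539675241, 0.0, 253.80433679651733], [0.0, 268.2897539675241, 198.67405210686408], [0.0, 0.0, 1.0]] [[ 0.0017 -0.9615 -0.2749  0.0696]
 [ 1.      0.0021 -0.0012 -0.    ]
 [ 0.0017 -0.2749  0.9615 -0.1566]
 [ 0.      0.      0.      1.    ]] None None
```

View pics/scene0.png

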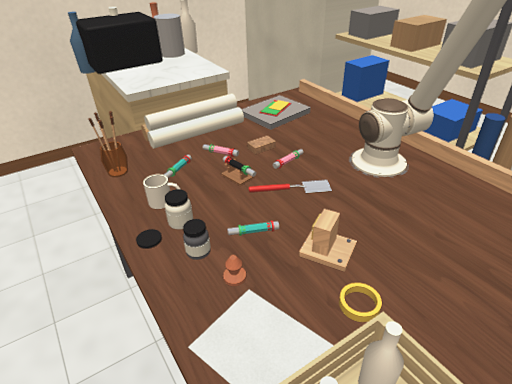

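View pics/top0.png

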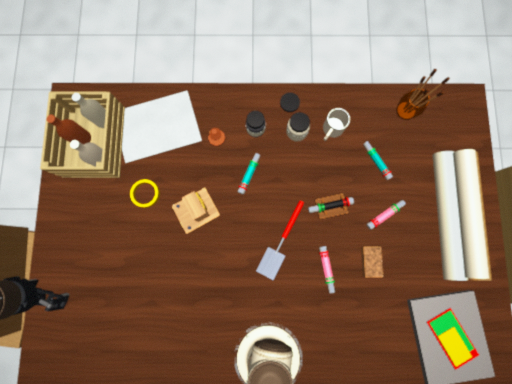

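View pics/wrist0.png

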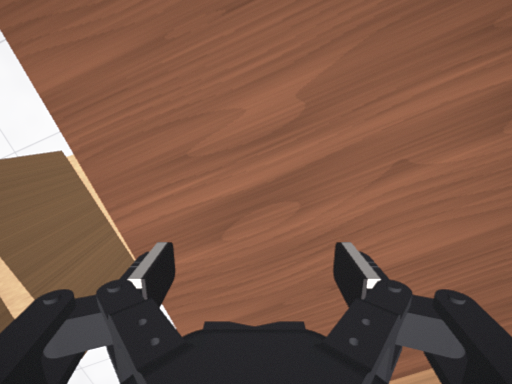

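The gauge (black handle) sits in its cradle at about (332,205) in the top view, with the bracket at (196,210). Next I'll measure both.

```bash
python3 - <<'E'
from h import *
fs=dict(np.load('scene0.npz')); ft=dict(np.load('top0.npz'))
a=cv2.resize(ft['color'][160:260,150:390],None,fx=3.3,fy=3.3,interpolation=cv2.INTER_CUBIC)
cv2.imwrite('pics/tc.png',a)
b=cv2.resize(fs['color'][130:280,200:370],None,fx=4,fy=4,interpolation=cv2.INTER_CUBIC); cv2.imwrite('pics/sc.png',b)
W=world(ft); 
for p in [(312,208),(332,205),(350,202),(196,210),(185,195),(208,200),(300,127),(336,122),(144,193),(373,262),(300,203),(270,265),(217,136),(255,122)]: print(p,W[p[1],p[0]])
# fit foot of bracket: points z 0.012-0.028 near
m=(W[...,2]>0.012)&(W[...,2]<0.03); m[:,:165]=0;m[:,228:]=0;m[:180]=0;m[240:]=0
P=W[m]; print(len(P),cv2.minAreaRect(P[:,:2].astype(np.float32)))
m=(W[...,2]>0.1)&(W[...,2]<0.12); m[:,:165]=0;m[:,228:]=0;m[:180]=0;m[240:]=0
P=W[m]; print(len(P),cv2.minAreaRect(P[:,:2].astype(np.float32)),np.median(P,0))
m=(W[...,2]>0.006)&(W[...,2]<0.03); m[:,:310]=0;m[:,358:]=0;m[:190]=0;m[222:]=0
P=W[m]; print(len(P),cv2.minAreaRect(P[:,:2].astype(np.float32)))
m=(W[...,2]>0.04)&(W[...,2]<0.08); m[:,:300]=0;m[:,365:]=0;m[:190]=0;m[222:]=0
P=W[m]; print(len(P),cv2.minAreaRect(P[:,:2].astype(np.float32)),P[:,2].max())
E
```

```text
(312, 208) [ 0.4741 -0.1462  0.0599]
(332, 205) [ 0.4836 -0.2112  0.0641]
(350, 202) [0.3429 0.0258 1.1942]
(196, 210) [0.4609 0.225  0.1101]
(185, 195) [ 0.5252  0.2854 -0.0005]
(208, 200) [0.5049 0.2016 0.0209]
(300, 127) [ 0.7373 -0.1067  0.1014]
(336, 122) [ 0.7929 -0.249   0.0007]
(144, 193) [0.5315 0.4277 0.0019]
(373, 262) [ 0.3005 -0.3452  0.0336]
(300, 203) [ 0.4957 -0.1118  0.0196]
(270, 265) [ 0.2885 -0.0096  0.0039]
(217, 136) [0.7173 0.1706 0.0665]
(255, 122) [0.7567 0.0418 0.0948]
786 ((0.4689577519893646, 0.24568025767803192), (0.11037526279687881, 0.13035038113594055), 29.873525619506836)
399 ((0.4767204821109772, 0.2325429618358612), (0.08079077303409576, 0.05017219856381416), 30.1677303314209) [0.4766 0.2327 0.1094]
325 ((0.4835507273674011, -0.23190900683403015), (0.08098998665809631, 0.12696997821331024), 12.425006866455078)
384 ((0.48346880078315735, -0.2076234370470047), (0.048799242824316025, 0.1503649652004242), 11.896749496459961) 0.06957929338780676
```

View pics/tc.png

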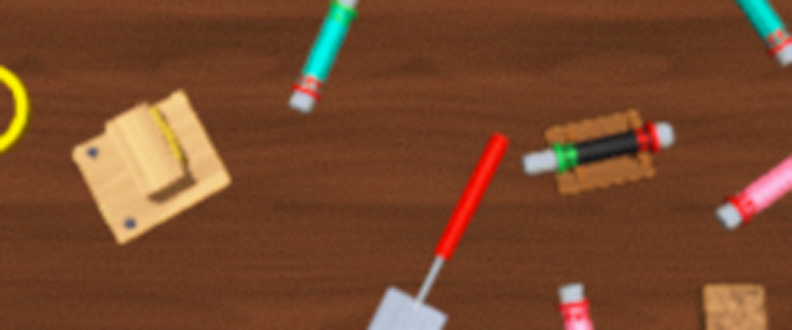

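View pics/sc.png

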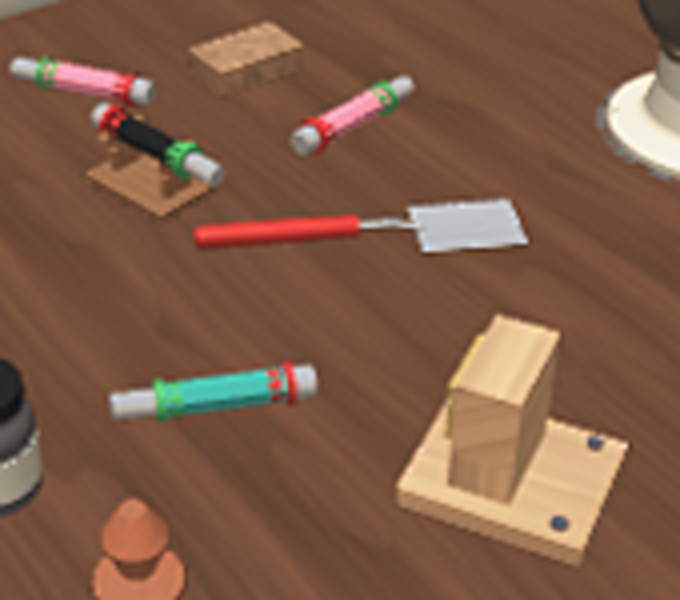

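```bash
cat >> h.py <<'E'
from scipy.spatial.transform import Rotation as Ro
def rot(yaw,tilt=0): # tool down, x at yaw(deg); tilt deg: z leans toward -x
    y=np.radians(yaw); x=np.array([np.cos(y),np.sin(y),0]); z=np.array([0,0,-1.]); 
    R=np.stack([x,np.cross(z,x),z],1)
    return R@Ro.from_euler('y',-tilt,degrees=True).as_matrix()
def plan(p,R,n=None,frm=None,via=None):
    s=env.state(); 
    p0,R0=(np.array(s['ee_pos']),np.array(s['ee_rot']).reshape(3,3)) if frm is None else frm
    P=R0.T@(np.array(p)-p0); w=Ro.from_matrix(R0.T@R).as_rotvec()
    if via is not None: # choose long way
        a=np.linalg.norm(w); w=w*(a-2*np.pi)/a
    N=int(np.ceil(max(np.linalg.norm(P)/0.040,np.degrees(np.linalg.norm(w))/7.0,1)))
    if n: N=max(N,n)
    d=Ro.from_rotvec(w/N).as_matrix(); A=sum(np.linalg.matrix_power(d,k) for k in range(N))
    q=np.linalg.solve(A,P); 
    print('N',N,'row',[float(v) for v in np.round(np.r_[q/0.5,np.degrees(w/N)/30],4)])
    return np.array(p),R
M0=np.array([0.489,0.211,0.08]); ob=np.array([0.5,-0.866,0])
E
python3 - <<'E'
from h import *
s=env.state()
R0=np.array(s['ee_rot']).reshape(3,3)
a=plan([0.536,0.13,0.26],rot(-60,40))
plan(M0+0.094*ob+[0,0,.093],rot(-60,40),frm=a)
E
```

```text
N 14 row [0.0704, 0.0218, -0.0313, 0.0316, -0.0918, 0.0861]
N 3 row [0.0375, 0.0001, 0.0443, 0.0, 0.0, 0.0]
```

move_arm([
  [[0.0704,0.0218,-0.0313,0.0316,-0.0918,0.0861],[0.0704,0.0218,-0.0313,0.0316,-0.0918,0.0861],[0.0704,0.0218,-0.0313,0.0316,-0.0918,0.0861],[0.0704,0.0218,-0.0313,0.0316,-0.0918,0.0861],[0.0704,0.0218,-0.0313,0.0316,-0.0918,0.0861],[0.0704,0.0218,-0.0313,0.0316,-0.0918,0.0861],[0.0704,0.0218,-0.0313,0.0316,-0.0918,0.0861],[0.0704,0.0218,-0.0313,0.0316,-0.0918,0.0861],[0.0704,0.0218,-0.0313,0.0316,-0.0918,0.0861],[0.0704,0.0218,-0.0313,0.0316,-0.0918,0.0861],[0.0704,0.0218,-0.0313,0.0316,-0.0918,0.0861],[0.0704,0.0218,-0.0313,0.0316,-0.0918,0.0861],[0.0704,0.0218,-0.0313,0.0316,-0.0918,0.0861],[0.0704,0.0218,-0.0313,0.0316,-0.0918,0.0861],[0,0,0,0,0,0],[0,0,0,0,0,0]],
])

```text
t: 1.48
ee_pos: [0.5366, 0.1273, 0.2578]
ee_rot: [[0.377, -0.869, -0.321], [-0.665, -0.495, 0.559], [-0.645, 0.003, -0.764]]
wrist_force: [-0.1, 1.3, -1.0]
opening: 0.0854
```

```bash
python3 - <<'E'
from h import *
s=env.state(); print(s['ee_pos'],s['joint_pos'])
plan(M0+0.094*ob+[0,0,.093],rot(-60,40))
f=env.grab_frame('wrist'); cv2.imwrite('pics/w1.png',f['color'])
E
```

```text
[0.5366 0.1273 0.2578] [ 0.1276  0.4233  0.2192 -0.6409 -1.6581  0.4285]
N 3 row [0.0353, -0.0005, 0.0442, -0.001, 0.0018, -0.0038]
```

View pics/w1.png

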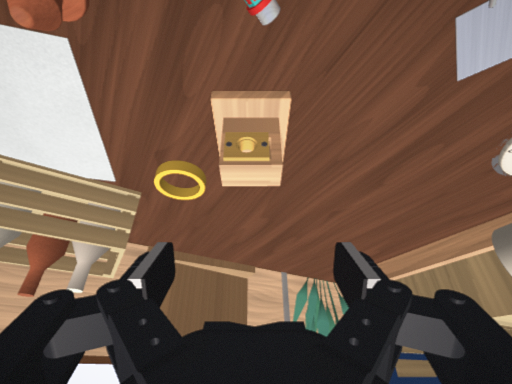

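The brass plate shows at about (246,146), with the hole near (247,147). I'll go lower for a closer look.

move_arm([
  [[0.0353,-0.0005,0.0442,-0.001,0.0018,-0.0038],[0.0353,-0.0005,0.0442,-0.001,0.0018,-0.0038],[0.0353,-0.0005,0.0442,-0.001,0.0018,-0.0038],[0,0,0,0,0,0],[0,0,0,0,0,0],[0,0,0,0,0,0]],
])

```text
t: 2.03
ee_pos: [0.5364, 0.1337, 0.1771]
ee_rot: [[0.393, -0.862, -0.32], [-0.66, -0.507, 0.554], [-0.64, -0.007, -0.768]]
wrist_force: [0.3, 0.2, -0.2]
opening: 0.0853
```

```bash
python3 - <<'E'
from h import *
s=env.state(); print(s['ee_pos'],np.abs(s['qd']).max())
f=env.grab_frame('wrist'); np.savez('w2.npz',**f,**{k:np.array(v) for k,v in s.items()})
c=f['color']; cv2.imwrite('pics/w2.png',c)
cv2.imwrite('pics/w2c.png',cv2.resize(c[60:260,150:350],None,fx=3,fy=3,interpolation=cv2.INTER_CUBIC))
E
```

```text
[0.5364 0.1337 0.1771] 0.018475831536277895
```

View pics/w2c.png

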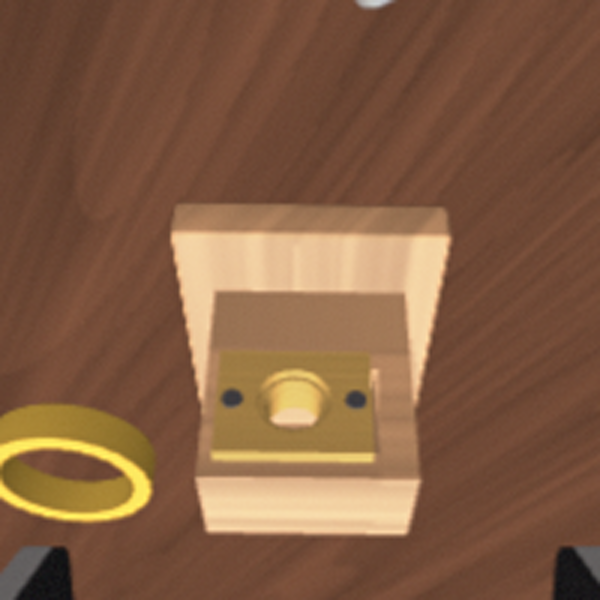

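```bash
python3 - <<'E'
from h import *
f=dict(np.load('w2.npz')); W=world(f,f); c=f['color']
# brass plane from depth
hsv=cv2.cvtColor(c,cv2.COLOR_BGR2HSV)
for p in [(225,185),(270,185),(228,205),(270,205),(248,180),(285,195),(235,230),(280,150+20)]: print(p,hsv[p[1],p[0]],W[p[1],p[0]])
m=(hsv[...,0]>20)&(hsv[...,0]<32)&(hsv[...,1]>130); m[:176]=0;m[216:]=0;m[:,215:][:, :0]=0
m[:,:218]=0;m[:,280:]=0
cv2.imwrite('pics/m.png',np.where(m,255,0).astype(np.uint8))
n,l,st,ce=cv2.connectedComponentsWithStats(m.astype(np.uint8)); print(st,ce)
mm=np.zeros_like(m); mm[180:210,222:273]=1; mm[182:206,234:264]=0; mm&=m
P=W[mm]; ctr=P.mean(0); n=np.linalg.svd(P-ctr)[2][2]; print('plane',ctr,n,np.degrees(np.arctan2(n[1],n[0])), (P-ctr)@n.T@np.eye(1) if 0 else np.std((P-ctr)@n))
Rw=f['ee_rot'].reshape(3,3); Mt=f['mount']
o=Rw@Mt[:3,3]+f['ee_pos']
def ray(u,v):
    K=f['K']; d=np.array([(u-K[0,2])/K[0,0],(v-K[1,2])/K[1,1],1]); d=Rw@Mt[:3,:3]@d
    return d
for nm,(u,v) in dict(hole=(248.2,192.5),ls=(227.2,192.5),rs=(268.5,192.8)).items():
    d=ray(u,v); 
    print(nm,'depthplane',o+d*((ctr-o)@n/(d@n)),'topcam plane',o+d*((M0-o)@ob/(d@ob)))
# top edges of block (z=.11), front edge ends: crop corners (197,478),(420,477); rear (207,533),(411,532)
for (x,y) in [(197,478),(420,477),(207,534),(411,533)]:
    d=ray(150+(x+.5)/3-.5,60+(y+.5)/3-.5); print('top corner',o+d*((.11-o[2])/d[2]))
E
```

```text
(225, 185) [ 18 150 158] [0.5199 0.2273 0.0692]
(270, 185) [ 19 147 163] [0.4752 0.2024 0.0677]
(228, 205) [ 18 147 156] [0.5155 0.2249 0.096 ]
(270, 205) [ 19 145 156] [0.4759 0.2027 0.0949]
(248, 180) [ 18 147 158] [0.4981 0.2132 0.0625]
(285, 195) [ 13 117 172] [0.458  0.1981 0.078 ]
(235, 230) [ 19  81 246] [0.4934 0.2498 0.1091]
(280, 170) [ 13 117 164] [0.4617 0.1997 0.0414]
[[     0      0    512    384 196466]
 [   242    183      7      3     10]
 [   250    184      6      3     10]
 [   243    187     12     10     63]
 [   221    211     53      2     56]
 [   263    213      1      1      1]
 [   270    213      1      1      1]
 [   273    213      1      1      1]] [[255.5053 191.495 ]
 [245.2    184.3   ]
 [252.2    184.9   ]
 [248.4286 190.8254]
 [246.4464 211.0536]
 [263.     213.    ]
 [270.     213.    ]
 [273.     213.    ]]
plane [nan nan nan] [0. 0. 1.] 0.0 nan
hole depthplane [nan nan nan] topcam plane [0.4963 0.2152 0.0782]
ls depthplane [nan nan nan] topcam plane [0.5166 0.227  0.0786]
rs depthplane [nan nan nan] topcam plane [0.4766 0.2038 0.0783]
top corner [0.5237 0.2367 0.11  ]
top corner [0.4565 0.1949 0.11  ]
top corner [0.5019 0.2763 0.11  ]
top corner [0.4326 0.2327 0.11  ]<stdin>:11: RuntimeWarning: Mean of empty slice.
  ret = um.true_divide(
  ret = _var(a, axis=axis, dtype=dtype, out=out, ddof=ddof,
  arrmean = um.true_divide(arrmean, div, out=arrmean,
  ret = ret.dtype.type(ret / rcount)
```

```bash
python3 - <<'E'
from h import *
f=dict(np.load('w2.npz')); W=world(f,f); c=f['color']
mm=np.zeros(c.shape[:2],bool); mm[180:209,223:272]=1; mm[180:208,233:265]=0; mm[188:198]=0
P=W[mm]; ctr=P.mean(0); n=np.linalg.svd(P-ctr)[2][2]; print('plane',ctr,n,np.degrees(np.arctan2(n[1],n[0])),np.std((P-ctr)@n), ctr@ob, M0@ob)
mm[:]=0; mm[222:235,222:283]=1; P=W[mm]; print('top',P.mean(0),P.std(0))
mm[:]=0; mm[145:155,215:290]=1; P=W[mm]; print('foot',P.mean(0),P.std(0))
s=env.state()
# gauge view pose: above gauge, yaw -78
g=np.array([0.4835,-0.2318,0.05]); 
ft=dict(np.load('top0.npz')); T=world(ft)
# gauge centre via colours in the top view
hs=cv2.cvtColor(ft['color'],cv2.COLOR_BGR2HSV)
sub=np.zeros(hs.shape[:2],bool); sub[195:220,305:360]=1
for nm,msk in dict(green=(hs[...,0]>45)&(hs[...,0]<80)&(hs[...,1]>100),red=((hs[...,0]<6)|(hs[...,0]>174))&(hs[...,1]>170),black=(hs[...,2]<50)).items():
    m=msk&sub; P=T[m]; v,u=np.nonzero(m); print(nm,m.sum(),u.mean(),v.mean(),np.median(P,0),P[:,2].max())
m=sub&(T[...,2]>0.045)&(T[...,2]<0.08); P=T[m]; print(cv2.minAreaRect(P[:,:2].astype(np.float32)))
E
```

```text
plane [0.5004 0.2159 0.0837] [-0.4984  0.867  -0.0006] 119.89362061367483 0.0005986786620269795 0.06325964616020238 0.061774
top [0.4795 0.2349 0.1095] [0.0176 0.013  0.0003]
foot [0.4979 0.2056 0.0207] [0.0242 0.0206 0.017 ]
green 48 321.2916666666667 207.04166666666666 [ 0.4771 -0.1757  0.0617] 0.06676961699632518
red 48 345.7708333333333 201.625 [ 0.4939 -0.2579  0.0605] 0.06914685928088965
black 64 333.796875 204.46875 [ 0.4844 -0.2189  0.0599] 0.06449893907896416
((0.48346880078315735, -0.2076234370470047), (0.048799242824316025, 0.1503649652004242), 11.896749496459961)
```

```bash
python3 - <<'E'
from h import *
plan([0.485,-0.216,0.20],rot(-78))
E
```

```text
N 9 row [0.0624, 0.0405, -0.0302, 0.0221, 0.1463, 0.0662]
```

move_arm([
  [[0.0624,0.0405,-0.0302,0.0221,0.1463,0.0662],[0.0624,0.0405,-0.0302,0.0221,0.1463,0.0662],[0.0624,0.0405,-0.0302,0.0221,0.1463,0.0662],[0.0624,0.0405,-0.0302,0.0221,0.1463,0.0662],[0.0624,0.0405,-0.0302,0.0221,0.1463,0.0662],[0.0624,0.0405,-0.0302,0.0221,0.1463,0.0662],[0.0624,0.0405,-0.0302,0.0221,0.1463,0.0662],[0.0624,0.0405,-0.0302,0.0221,0.1463,0.0662],[0.0624,0.0405,-0.0302,0.0221,0.1463,0.0662],[0,0,0,0,0,0],[0,0,0,0,0,0],[0,0,0,0,0,0]],
])

```text
t: 3.08
ee_pos: [0.4841, -0.2165, 0.1995]
ee_rot: [[0.206, -0.979, -0.001], [-0.979, -0.206, 0.0], [-0.001, 0.001, -1.0]]
wrist_force: [0.1, 0.6, -0.5]
opening: 0.085
```

```bash
python3 - <<'E'
from h import *
s=env.state(); print(s['ee_pos'],np.array(s['ee_rot']),s['joint_pos'])
f=env.grab_frame('wrist'); np.savez('w3.npz',**f,**{k:np.array(v) for k,v in s.items()})
c=f['color']; cv2.imwrite('pics/w3.png',c)
E
```

```text
[ 0.4841 -0.2165  0.1995] [[ 0.2056 -0.9786 -0.001 ]
 [-0.9786 -0.2056  0.0003]
 [-0.0005  0.0009 -1.    ]] [-0.1146  0.2384 -0.2491 -0.0002 -1.0844  0.3218]
```

View pics/w3.png

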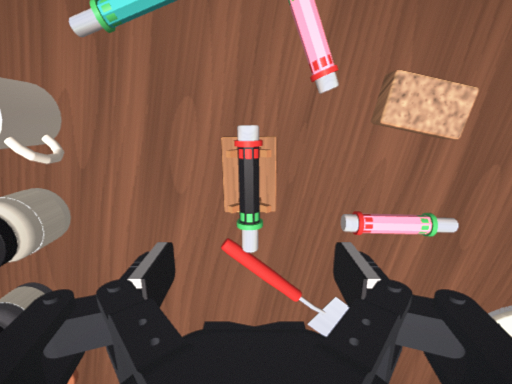

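```bash
cat >> h.py <<'E'
def rays(f,uv):
    K=f['K']; Rw=np.array(f['ee_rot']).reshape(3,3); Mt=f['mount']; uv=np.atleast_2d(uv).astype(float)
    d=np.stack([(uv[:,0]-K[0,2])/K[0,0],(uv[:,1]-K[1,2])/K[1,1],np.ones(len(uv))],1)@(Rw@Mt[:3,:3]).T
    return Rw@Mt[:3,3]+np.array(f['ee_pos']),d
def onz(f,uv,z):
    o,d=rays(f,uv); return o+d*((z-o[2])/d[:,2])[:,None]
E
python3 - <<'E'
from h import *
f=dict(np.load('w3.npz')); c=f['color']; hs=cv2.cvtColor(c,cv2.COLOR_BGR2HSV)
sub=np.zeros(hs.shape[:2],bool); sub[120:256,225:275]=1
W=world(f,f)
ms=dict(black=hs[...,2]<60,green=(hs[...,0]>45)&(hs[...,0]<80)&(hs[...,1]>100),red=((hs[...,0]<6)|(hs[...,0]>174))&(hs[...,1]>180))
for k,m in ms.items():
    m=m&sub; v,u=np.nonzero(m); print(k,m.sum(),u.min(),u.max(),v.min(),v.max(),np.median(W[m],0))
# steel: gray
m=(hs[...,1]<40)&(hs[...,2]>120)&sub; v,u=np.nonzero(m); print(u.min(),u.max(),v.min(),v.max())
# silhouette centre per row, rays hit silhouettes at axis height 
sil=sub&((hs[...,2]<60)|m|(ms['green'])|ms['red'])
L=[]
for r in range(130,248):
    u=np.nonzero(sil[r])[0]
    if len(u)>8: L.append([(u.min()+u.max())/2,r])
L=np.array(L); Q=onz(f,L,0.05); 
Rw=f['ee_rot'].reshape(3,3); T=(Q-f['ee_pos'])@Rw
p=np.polyfit(T[:,0],T[:,1],1); print('tool y = a x+b',p,'res',np.std(T[:,1]-np.polyval(p,T[:,0])), 'axis yaw off deg',np.degrees(np.arctan(p[0])))
print('collar/tip edges tool x', [((onz(f,[[249,r]],zz)-f['ee_pos'])@Rw)[0] for r,zz in ((126,.05),(252,.05),(140,.066),(231,.066))])
E
```

```text
black 567 239 258 148 223 [ 0.4872 -0.2134  0.0586]
green 327 237 262 212 229 [ 0.4805 -0.1727  0.0609]
red 380 225 261 140 255 [ 0.492  -0.12    0.0191]
237 258 125 252
tool y = a x+b [ 0.0203 -0.0064] res 0.002424908323995902 axis yaw off deg 1.1613574226933474
collar/tip edges tool x [array([ 0.0649, -0.0055,  0.1495]), array([-0.0883, -0.006 ,  0.1496]), array([ 0.0509, -0.0053,  0.1335]), array([-0.053 , -0.0056,  0.1335])]
```

```bash
python3 - <<'E'
from h import *
f=dict(np.load('w3.npz')); c=f['color']; hs=cv2.cvtColor(c,cv2.COLOR_BGR2HSV)
Rw=f['ee_rot'].reshape(3,3)
L=[]
for r in list(range(162,205)):
    u=np.nonzero(hs[r,232:266,2]<60)[0]+232
    L.append([(u.min()+u.max())/2,r,u.max()-u.min()])
for r in list(range(130,137))+list(range(233,247)):
    u=np.nonzero((hs[r,232:266,1]<60)&(hs[r,232:266,2]>100))[0]+232
    if len(u): L.append([(u.min()+u.max())/2,r,u.max()-u.min()])
L=np.array(L); print(L[::5].round(1).tolist())
T=(onz(f,L[:,:2],0.05)-f['ee_pos'])@Rw
p=np.polyfit(T[:,0],T[:,1],1); print(p,np.std(T[:,1]-np.polyval(p,T[:,0])),np.degrees(np.arctan(p[0])))
tc=np.array([-0.0035,np.polyval(p,-.0035),.15]); g=Rw@tc+f['ee_pos']; print('gauge (wrist, uncorrected)',g)
# cradle foot rectangle from wrist depth
W=world(f,f); m=(W[...,2]>.006)&(W[...,2]<.018); m[:125]=0;m[225:]=0;m[:,:215]=0;m[:,285:]=0
print(cv2.minAreaRect(W[m][:,:2].astype(np.float32)))
E
```

```text
[[248.0, 162.0, 18.0], [248.5, 167.0, 19.0], [248.5, 172.0, 19.0], [249.0, 177.0, 18.0], [249.0, 182.0, 18.0], [249.0, 187.0, 18.0], [249.0, 192.0, 18.0], [249.0, 197.0, 18.0], [249.0, 202.0, 18.0], [247.5, 132.0, 21.0], [249.5, 233.0, 15.0], [249.5, 238.0, 15.0], [249.5, 243.0, 15.0]]
[-0.0127 -0.006 ] 0.0002816506146322106 -0.7277220594963927
gauge (wrist, uncorrected) [ 0.4892 -0.2118  0.0495]
((0.49094894528388977, -0.21715706586837769), (0.0699598491191864, 0.09975627064704895), 12.46182632446289)
```

```bash
python3 - <<'E'
from h import *
plan([0.487,-0.2140,0.056],rot(-77.5),n=8)
E
```

```text
N 8 row [-0.0004, -0.0008, 0.0357, 0.0005, 0.0002, -0.0025]
```

move_arm([
  [[-0.0004,-0.0008,0.0357,0.0005,0.0002,-0.0025],[-0.0004,-0.0008,0.0357,0.0005,0.0002,-0.0025],[-0.0004,-0.0008,0.0357,0.0005,0.0002,-0.0025],[-0.0004,-0.0008,0.0357,0.0005,0.0002,-0.0025],[-0.0004,-0.0008,0.0357,0.0005,0.0002,-0.0025],[-0.0004,-0.0008,0.0357,0.0005,0.0002,-0.0025],[-0.0004,-0.0008,0.0357,0.0005,0.0002,-0.0025],[-0.0004,-0.0008,0.0357,0.0005,0.0002,-0.0025],[0,0,0,0,0,0],[0,0,0,0,0,0]],
], fingers=0.4, grip_force=25)

```text
t: 3.97
ee_pos: [0.4859, -0.214, 0.0542]
ee_rot: [[0.217, -0.976, -0.005], [-0.976, -0.217, -0.0], [-0.001, 0.005, -1.0]]
wrist_force: [0.1, 0.5, 0.8]
opening: 0.0512
```

```bash
python3 - <<'E'
from h import *
s=env.state(); print(s['ee_pos'],s['opening'])
f=env.grab_frame('wrist'); np.savez('w4.npz',**f,**{k:np.array(v) for k,v in s.items()})
cv2.imwrite('pics/w4.png',f['color'])
E
```

```text
[ 0.4859 -0.214   0.0542] 0.05119241423261422
```

View pics/w4.png

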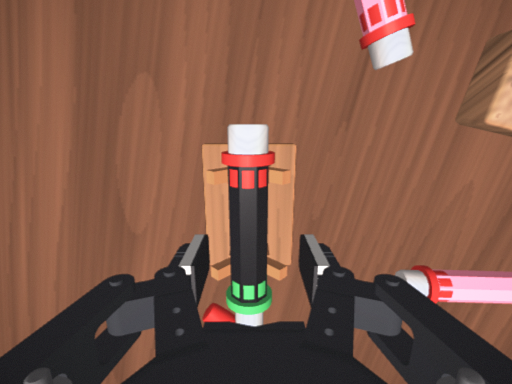

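move_arm([
  [[-0.0015,-0.0035,-0.0018,0,0,0],[-0.0015,-0.0035,-0.0018,0,0,0],[0,0,0,0,0,0],[0,0,0,0,0,0]],
])

```text
t: 4.35
ee_pos: [0.4894, -0.2124, 0.0577]
ee_rot: [[0.216, -0.976, -0.001], [-0.976, -0.216, -0.001], [0.001, 0.001, -1.0]]
wrist_force: [0.0, -0.7, 0.4]
opening: 0.0514
```

move_arm([
  [[0,0,0,0,0,0],[0,0,0,0,0,0],[0,0,0,0,0,0],[0,0,0,0,0,0],[0,0,0,0,0,0],[0,0,0,0,0,0],[0,0,0,0,0,0],[0,0,0,0,0,0]],
], fingers=1, grip_force=30)

```text
t: 5.02
ee_pos: [0.4887, -0.2124, 0.0568]
ee_rot: [[0.216, -0.976, -0.002], [-0.976, -0.216, -0.0], [-0.0, 0.003, -1.0]]
wrist_force: [-0.7, -0.3, -0.4]
opening: 0.0001
```

```bash
python3 - <<'E'
from h import *
s=env.state(); print(s['ee_pos'],s['opening'],s['wrist_force'],s['moment'],s['t'])
f=env.grab_frame('wrist'); np.savez('w5.npz',**f,**{k:np.array(v) for k,v in s.items()})
cv2.imwrite('pics/w5.png',f['color'])
E
```

```text
[ 0.4887 -0.2124  0.0568] 0.0001328043436789306 [-0.721  -0.2577 -0.4108] [-0.0131  0.0032  0.0412] 5.0167
```

View pics/w5.png

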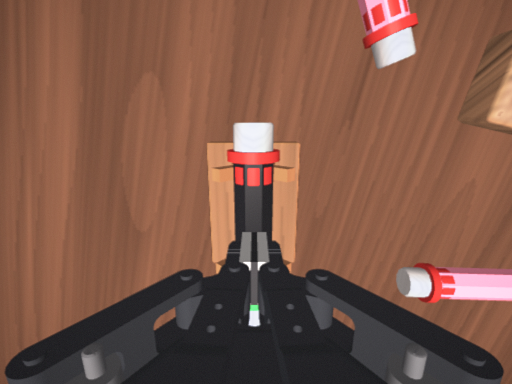

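```bash
python3 - <<'E'
from h import *
for n,ps in (('w4',[(203,240),(305,240),(195,255),(249,200),(249,250),(230,210)]),('w5',[(246,236),(262,236),(246,250),(262,260),(253,200),(253,180),(230,250),(253,130)])):
    f=dict(np.load(n+'.npz')); W=world(f,f); Rw=f['ee_rot'].reshape(3,3)
    for p in ps: q=W[p[1],p[0]]; print(n,p,'tool',(q-f['ee_pos'])@Rw,'world',q)
E
```

```text
w4 (203, 240) tool [ 0.0105 -0.0263 -0.0288] world [ 0.514  -0.2186  0.0829]
w4 (305, 240) tool [ 0.0112  0.0263 -0.03  ] world [ 0.4628 -0.2307  0.0843]
w4 (195, 255) tool [ 0.0105 -0.027  -0.0451] world [ 0.5148 -0.2184  0.0992]
w4 (249, 200) tool [ 0.0258 -0.0028 -0.0071] world [ 0.4943 -0.2386  0.0613]
w4 (249, 250) tool [-0.006  -0.0029 -0.0075] world [ 0.4875 -0.2076  0.0617]
w4 (230, 210) tool [ 0.0696  0.     -0.1566] world [ 0.5017 -0.282   0.2108]
w5 (246, 236) tool [ 0.0107 -0.0042 -0.024 ] world [ 0.4952 -0.2219  0.0807]
w5 (262, 236) tool [ 0.0107  0.0044 -0.0241] world [ 0.4868 -0.2238  0.0809]
w5 (246, 250) tool [ 0.011  -0.0037 -0.041 ] world [ 0.4948 -0.2224  0.0977]
w5 (262, 260) tool [ 0.0108  0.0037 -0.0502] world [ 0.4876 -0.2238  0.107 ]
w5 (253, 200) tool [ 0.0251 -0.0005 -0.0045] world [ 0.4947 -0.2368  0.0613]
w5 (253, 180) tool [ 0.0372 -0.0005 -0.0048] world [ 0.4973 -0.2486  0.0616]
w5 (230, 250) tool [ 0.0072 -0.012  -0.0335] world [ 0.5021 -0.2169  0.0902]
w5 (253, 130) tool [ 0.0652 -0.0005 -0.0048] world [ 0.5034 -0.2759  0.0616]
```

```bash
python3 - <<'E'
from h import *
f=env.grab_frame('scene'); cv2.imwrite('pics/s2.png',cv2.resize(f['color'][130:240,180:310],None,fx=5,fy=5,interpolation=cv2.INTER_CUBIC))
E
```

```text
(no output)
```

View pics/s2.png

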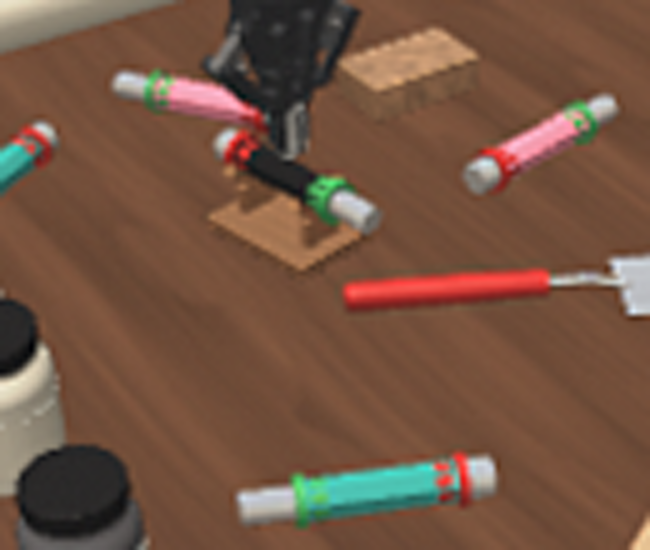

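The fingers closed above the handle. In the depth image the tips come out about 20 mm behind the reported TCP, where the text says 25 mm ahead. I'll measure the real finger geometry before trying again.

```bash
python3 - <<'E'
from h import *
for n,cols in (('w5',[243,246,261,264]),('w4',[201,204,206,302,304,307]),('w3',[158,165,170,345,350])):
    f=dict(np.load(n+'.npz')); W=world(f,f); Rw=f['ee_rot'].reshape(3,3)
    T=(W-f['ee_pos'])@Rw
    for u in cols:
        col=[(v,)+tuple(T[v,u].round(4)) for v in range(226,300) if abs(T[v,u,0])<.02 and T[v,u,2]<-.0 and f['range_z'][v,u]>0]
        print(n,u,col[:2])
    # deepest tool z among gripper body around rows 330
    print([T[v,255].round(3).tolist() for v in (325,335,350,370)])
    m=(f['range_z']>0)&(T[...,2]<-.01)&(np.abs(T[...,0])<.06); print(n,'max tool z on gripper', np.sort(T[m][:,2])[-5:])
E
```

```text
w5 243 [(226, np.float64(0.0079), np.float64(-0.0066), np.float64(-0.0027)), (227, np.float64(0.0074), np.float64(-0.0066), np.float64(-0.0032))]
w5 246 [(226, np.float64(0.0089), np.float64(-0.0047), np.float64(-0.0054)), (227, np.float64(0.008), np.float64(-0.0047), np.float64(-0.0047))]
w5 261 [(226, np.float64(0.0092), np.float64(0.0043), np.float64(-0.0058)), (227, np.float64(0.008), np.float64(0.0044), np.float64(-0.0046))]
w5 264 [(226, np.float64(0.0082), np.float64(0.0062), np.float64(-0.0034)), (227, np.float64(0.0069), np.float64(0.0063), np.float64(-0.0018))]
[[-0.066, 0.001, -0.002], [0.011, 0.0, -0.094], [0.011, 0.0, -0.099], [0.011, 0.0, -0.105]]
w5 max tool z on gripper [-0.0184 -0.0184 -0.0183 -0.0182 -0.0171]
w4 201 [(234, np.float64(0.0104), np.float64(-0.0289), np.float64(-0.0209)), (235, np.float64(0.0105), np.float64(-0.0286), np.float64(-0.0225))]
w4 204 [(234, np.float64(0.0107), np.float64(-0.0271), np.float64(-0.0215)), (235, np.float64(0.0108), np.float64(-0.0268), np.float64(-0.023))]
w4 206 [(234, np.float64(0.0105), np.float64(-0.0261), np.float64(-0.021
[... 830 characters left out ...]
np.float64(-0.0451), np.float64(-0.0318)), (243, np.float64(0.0106), np.float64(-0.0448), np.float64(-0.0327))]
w3 170 [(242, np.float64(0.0097), np.float64(-0.0433), np.float64(-0.0295)), (243, np.float64(0.0094), np.float64(-0.0432), np.float64(-0.0301))]
w3 345 [(242, np.float64(0.0109), np.float64(0.0464), np.float64(-0.0316)), (243, np.float64(0.0112), np.float64(0.0457), np.float64(-0.0335))]
w3 350 [(242, np.float64(0.0108), np.float64(0.049), np.float64(-0.0315)), (243, np.float64(0.0109), np.float64(0.0485), np.float64(-0.0328))]
[[-0.243, 0.002, 0.2], [0.011, 0.0, -0.094], [0.011, 0.0, -0.099], [0.011, 0.0, -0.105]]
w3 max tool z on gripper [-0.0271 -0.0271 -0.027  -0.027  -0.0266]
```

move_arm([
  [[0,0,0,0,0,0],[0,0,0,0,0,0],[0,0,0,0,0,0],[0,0,0,0,0,0],[0,0,0,0,0,0],[0,0,0,0,0,0],[0,0,0,0,0,0],[0,0,0,0,0,0]],
], fingers=0.35)

```text
t: 5.78
ee_pos: [0.4887, -0.2124, 0.0568]
ee_rot: [[0.216, -0.976, -0.002], [-0.976, -0.216, -0.0], [-0.0, 0.002, -1.0]]
wrist_force: [0.3, -0.1, -0.0]
opening: 0.0557
```

move_arm([
  [[-0.0005,-0.0001,0.009,0,0,0],[-0.0005,-0.0001,0.009,0,0,0],[-0.0005,-0.0001,0.009,0,0,0],[-0.0005,-0.0001,0.009,0,0,0],[0,0,0,0,0,0],[0,0,0,0,0,0]],
])

```text
t: 6.28
ee_pos: [0.4884, -0.2114, 0.0383]
ee_rot: [[0.216, -0.976, -0.004], [-0.976, -0.216, -0.0], [-0.0, 0.004, -1.0]]
wrist_force: [0.0, -0.3, 0.3]
opening: 0.0555
```

move_arm([
  [[0,0,0.009,0,0,0],[0,0,0.009,0,0,0],[0,0,0.009,0,0,0],[0,0,0.009,0,0,0],[0,0,0.009,0,0,0],[0,0,0.009,0,0,0],[0,0,0,0,0,0],[0,0,0,0,0,0]],
])

```text
t: 6.95
ee_pos: [0.4884, -0.2114, 0.0114]
ee_rot: [[0.216, -0.976, -0.003], [-0.976, -0.216, -0.0], [-0.0, 0.003, -1.0]]
wrist_force: [-0.2, 0.5, 0.7]
opening: 0.0551
```

```bash
python3 - <<'E'
from h import *
s=env.state(); print(s['ee_pos'],s['opening'],s['wrist_force'],s['t'])
f=env.grab_frame('wrist'); np.savez('w6.npz',**f,**{k:np.array(v) for k,v in s.items()})
cv2.imwrite('pics/w6.png',f['color'])
E
```

```text
[ 0.4884 -0.2114  0.0114] 0.05508534544130339 [-0.2295  0.5318  0.7169] 6.95
```

View pics/w6.png

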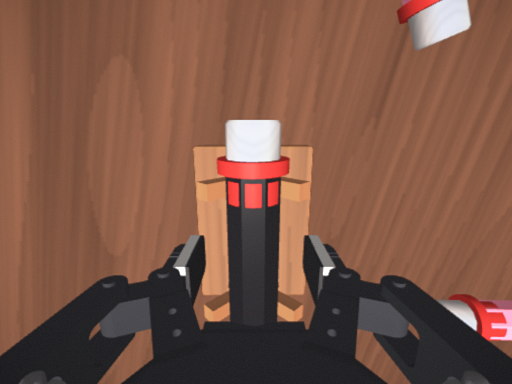

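Now the pads straddle the handle, centred on it (handle 227–280, pads 204–304, so middles near 254). Closing.

move_arm([
  [[0,0,0,0,0,0],[0,0,0,0,0,0],[0,0,0,0,0,0],[0,0,0,0,0,0],[0,0,0,0,0,0],[0,0,0,0,0,0],[0,0,0,0,0,0],[0,0,0,0,0,0]],
], fingers=1, grip_force=40)

```text
t: 7.67
ee_pos: [0.4889, -0.2115, 0.0122]
ee_rot: [[0.216, -0.976, -0.002], [-0.976, -0.216, -0.001], [0.0, 0.002, -1.0]]
wrist_force: [-0.7, 1.2, 3.8]
opening: 0.023
```

```bash
python3 - <<'E'
from h import *
s=env.state(); print(s['ee_pos'],s['opening'],s['wrist_force'],s['moment'],s['t'])
f=env.grab_frame('wrist'); np.savez('w7.npz',**f,**{k:np.array(v) for k,v in s.items()})
cv2.imwrite('pics/w7.png',f['color'])
E
```

```text
[ 0.4889 -0.2115  0.0122] 0.023049496213265682 [-0.6957  1.1756  3.8436] [ 0.2052  0.1213 -0.0182] 7.6667
```

View pics/w7.png

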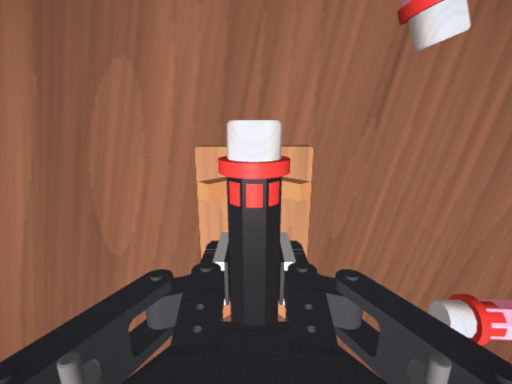

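```bash
python3 - <<'E'
from h import *
f=dict(np.load('w7.npz')); c=f['color']; hs=cv2.cvtColor(c,cv2.COLOR_BGR2HSV); Rw=f['ee_rot'].reshape(3,3)
T=(world(f,f)-f['ee_pos'])@Rw
L=[]
for r in range(208,228):
    u=np.nonzero(hs[r,215:292,2]<70)[0]+215; L.append([(u.min()+u.max())/2,r,u.max()-u.min()])
for r in range(126,150):
    u=np.nonzero((hs[r,215:292,1]<60)&(hs[r,215:292,2]>120))[0]+215; L.append([(u.min()+u.max())/2,r,u.max()-u.min()])
L=np.array(L); print(L[::4].tolist())
Q=(onz(f,L[:,:2],0.05)-f['ee_pos'])@Rw; p=np.polyfit(Q[:,0],Q[:,1],1); print('lat slope,b',p)
col=hs[:,254]; 
for v in range(114,182,2): print(v,col[v].tolist(),T[v,254].round(4).tolist())
E
```

```text
[[254.0, 208.0, 50.0], [254.0, 212.0, 50.0], [254.0, 216.0, 50.0], [254.0, 220.0, 50.0], [254.0, 224.0, 50.0], [253.5, 126.0, 55.0], [253.5, 130.0, 55.0], [253.5, 134.0, 55.0], [254.0, 138.0, 54.0], [254.0, 142.0, 54.0], [253.5, 146.0, 53.0]]
lat slope,b [-0.006   0.0002]
114 [9, 129, 148] [0.074, -0.0, 0.0121]
116 [10, 127, 148] [0.0729, 0.0, 0.0128]
118 [10, 136, 144] [0.0717, 0.0, 0.013]
120 [164, 13, 217] [0.0702, 0.0, -0.0489]
122 [113, 9, 249] [0.0695, 0.0, -0.0482]
124 [117, 10, 249] [0.0687, 0.0, -0.0487]
126 [114, 10, 250] [0.068, 0.0, -0.0491]
128 [113, 9, 250] [0.0672, 0.0, -0.049]
130 [113, 9, 251] [0.0665, 0.0, -0.0495]
132 [113, 9, 251] [0.0657, 0.0, -0.0499]
134 [113, 9, 251] [0.0649, 0.0, -0.0487]
136 [113, 8, 251] [0.0642, 0.0, -0.0493]
138 [116, 8, 251] [0.0634, 0.0, -0.0484]
140 [113, 9, 251] [0.0626, 0.0, -0.0486]
142 [113, 9, 250] [0.0619, 0.0, -0.049]
144 [114, 10, 248] [0.0611, 0.0, -0.0482]
146 [114, 10, 248] [0.0603, 0.0, -0.0486]
148 [114, 10, 250] [0.0596, 0.0, -0.0497]
150 [113, 9, 250] [0.0587, 0.0, -0.0479]
152 [113, 9, 250] [0.058, 0.0, -0.0491]
154 [117, 9, 249] [0.0571, 0.0, -0.0483]
156 [115, 11, 248] [0.0564, 0.0, -0.0493]
158 [117, 9, 249] [0.0555, 0.0, -0.048]
160 [112, 11, 253] [0.0549, 0.0, -0.05]
162 [176, 101, 182] [0.0544, 0.0, -0.0514]
164 [2, 151, 255] [0.0539, 0.0, -0.0533]
166 [2, 144, 255] [0.0532, 0.0, -0.0538]
168 [2, 147, 255] [0.0525, 0.0, -0.0543]
170 [1, 147, 255] [0.0516, 0.0, -0.0537]
172 [2, 147, 255] [0.0506, 0.0, -0.0527]
174 [2, 148, 255] [0.05, 0.0, -0.0538]
176 [2, 149, 255] [0.0492, 0.0001, -0.0534]
178 [1, 161, 254] [0.048, 0.0001, -0.0518]
180 [162, 14, 89] [0.0466, 0.0001, -0.0486]
```

move_arm([
  [[0,0,-0.01,0,0,0],[0,0,-0.02,0,0,0],[0,0,-0.03,0,0,0],[0,0,-0.03,0,0,0],[0,0,-0.03,0,0,0],[0,0,-0.02,0,0,0],[0,0,0,0,0,0],[0,0,0,0,0,0]],
])

```text
t: 8.38
ee_pos: [0.4887, -0.2113, 0.0822]
ee_rot: [[0.216, -0.976, -0.001], [-0.976, -0.216, -0.0], [-0.0, 0.001, -1.0]]
wrist_force: [-0.3, -0.3, -1.9]
opening: 0.0238
```

```bash
cat >> h.py <<'E'
e_=np.array([.8660,.5,0]); o_=np.array([.5,-.8660,0])
def coord(): # TCP in bracket-ish coords: lat along e_, out of face(.063), z
    s=env.state(); p=np.array(s['ee_pos']); R=np.array(s['ee_rot']).reshape(3,3)
    print('lat',round(p@e_,5),'ob',round(p@o_,5),'z',round(p[2],5),'Fout',round(np.dot(s['wrist_force'],o_),2),'Fe',round(np.dot(s['wrist_force'],e_),2),'Fz',round(s['wrist_force'][2],2),'mom',np.array(s['moment']),'yaw',round(np.degrees(np.arctan2(R[1,0],R[0,0])),2),'zx',np.round(R[:2,2],4),'xz',round(R[2,0],4),'op',s['opening'],'t',s['t'])
def at(lat,ob,z): return lat*e_+ob*o_+np.array([0,0,z])
E
python3 - <<'E'
from h import *
coord()
plan(at(.5374,.183,.062),rot(-60))
f=env.grab_frame('wrist');cv2.imwrite('pics/w8.png',f['color'])
E
```

```text
lat 0.3176 ob 0.42737 z 0.08218 Fout 0.07 Fe -0.44 Fz -1.87 mom [0.0671 0.0348 0.0267] yaw -77.55 zx [-0.0015 -0.0002] xz -0.0001 op 0.023848055714748993 t 8.3833
N 9 row [-0.062, -0.0391, 0.0045, 0.0003, 0.0001, -0.065]
```

View pics/w8.png

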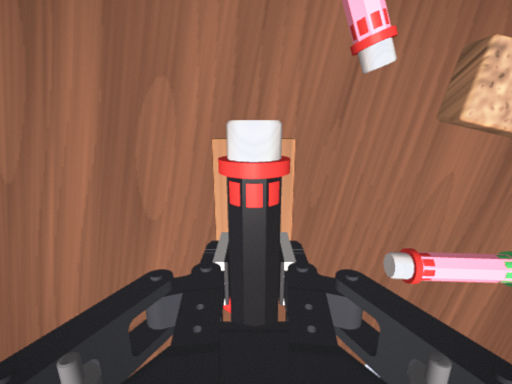

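Lifted with no slip: the gauge is at the same pixels and the weight reads about 1.9 N. Moving to the standoff.

move_arm([
  [[-0.062,-0.0391,0.0045,0.0003,0.0001,-0.065],[-0.062,-0.0391,0.0045,0.0003,0.0001,-0.065],[-0.062,-0.0391,0.0045,0.0003,0.0001,-0.065],[-0.062,-0.0391,0.0045,0.0003,0.0001,-0.065],[-0.062,-0.0391,0.0045,0.0003,0.0001,-0.065],[-0.062,-0.0391,0.0045,0.0003,0.0001,-0.065],[-0.062,-0.0391,0.0045,0.0003,0.0001,-0.065],[-0.062,-0.0391,0.0045,0.0003,0.0001,-0.065],[-0.062,-0.0391,0.0045,0.0003,0.0001,-0.065],[0,0,0,0,0,0],[0,0,0,0,0,0],[0,0,0,0,0,0]],
])

```text
t: 9.43
ee_pos: [0.5559, 0.1098, 0.06]
ee_rot: [[0.501, -0.866, -0.004], [-0.866, -0.501, -0.002], [-0.0, 0.004, -1.0]]
wrist_force: [0.1, -0.5, -1.5]
opening: 0.0232
```

```bash
python3 - <<'E'
from h import *
coord()
plan(at(.5374,.160,.0422),rot(-60))
for n in ('wrist','scene'):
    f=env.grab_frame(n)['color']; 
    if n=='scene': f=cv2.resize(f[140:290,230:380],None,fx=4,fy=4,interpolation=cv2.INTER_CUBIC)
    cv2.imwrite(f'pics/{n}9.png',f)
E
```

```text
lat 0.53628 ob 0.18282 z 0.06002 Fout 0.42 Fe -0.18 Fz -1.52 mom [ 0.0254 -0.0242 -0.0188] yaw -59.96 zx [-0.0037 -0.0016] xz -0.0005 op 0.023169513202410136 t 9.4333
N 1 row [-0.0456, -0.0024, 0.0356, 0.0077, 0.0009, 0.0012]
```

View pics/wrist9.png

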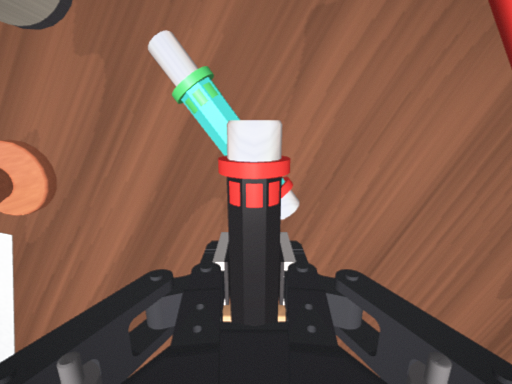

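View pics/scene9.png

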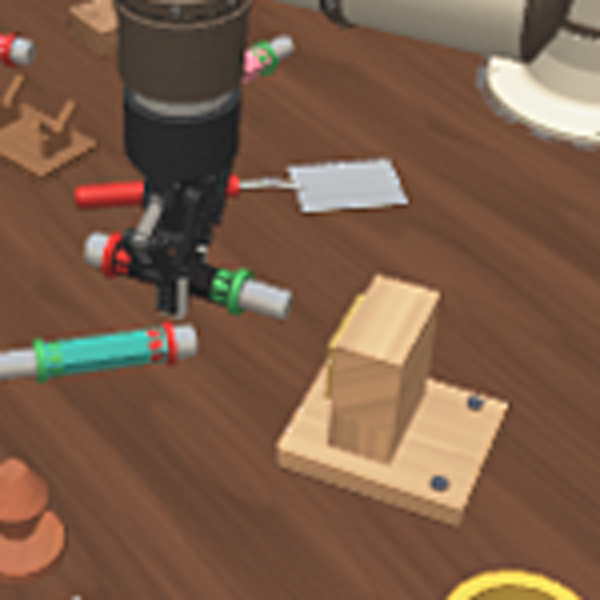

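move_arm([
  [[-0.0152,-0.0008,0.0119,0.0026,0.0003,0.0004],[-0.0152,-0.0008,0.0119,0.0026,0.0003,0.0004],[-0.0152,-0.0008,0.0119,0.0026,0.0003,0.0004],[0,0,0,0,0,0],[0,0,0,0,0,0],[0,0,0,0,0,0]],
])

```text
t: 10.03
ee_pos: [0.5466, 0.1305, 0.0435]
ee_rot: [[0.5, -0.866, 0.003], [-0.866, -0.5, 0.001], [0.001, -0.003, -1.0]]
wrist_force: [-0.4, -0.2, -1.4]
opening: 0.0233
```

```bash
python3 - <<'E'
from h import *
coord()
plan(at(.5374,.152,.0422),rot(-60))
for n in ('scene','top'):
    f=env.grab_frame(n)['color']; 
    f=cv2.resize(f[170:270,270:370] if n=='scene' else f[160:240,160:260],None,fx=6,fy=6,interpolation=cv2.INTER_CUBIC)
    cv2.imwrite(f'pics/{n}10.png',f)
E
```

```text
lat 0.53858 ob 0.16027 z 0.04346 Fout -0.02 Fe -0.4 Fz -1.36 mom [ 0.0005 -0.0283 -0.0143] yaw -59.99 zx [0.003  0.0011] xz 0.0006 op 0.023281771624226764 t 10.0333
N 1 row [-0.0166, 0.0024, 0.0025, -0.006, -0.0011, 0.0005]
```

View pics/scene10.png

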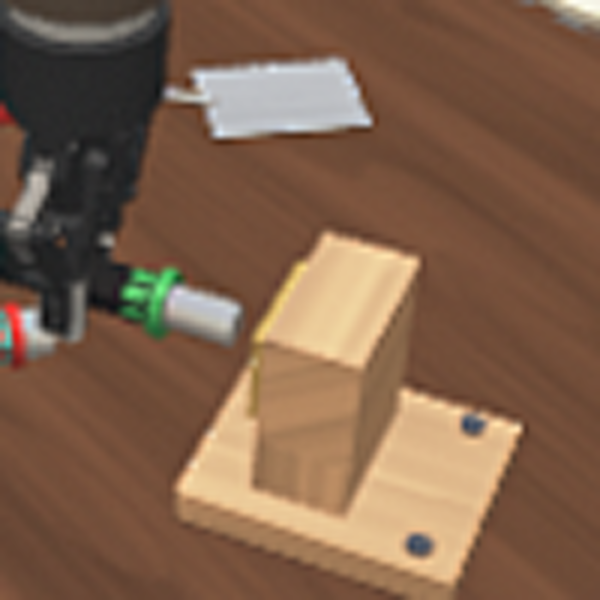

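View pics/top10.png

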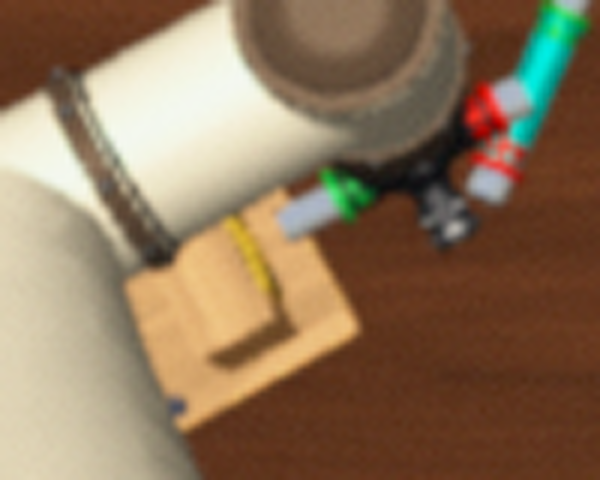

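```bash
cat >> h.py <<'E'
def avg(n=8):
    A=[]
    for i in range(n):
        s=env.state(); A.append(np.r_[s['ee_pos'],np.array(s['ee_rot']).ravel(),s['wrist_force'],s['moment']]); env.grab_frame('wrist')
    A=np.array(A); m=A.mean(0); sd=A.std(0); R=Ro.from_matrix(m[3:12].reshape(3,3)).as_matrix(); p=m[:3];F=m[12:15]
    print('AVG lat %.5f ob %.5f z %.5f | sd %s | Fout %.2f Fe %.2f Fz %.2f | yaw %.2f zx %s t %.2f'%(p@e_,p@o_,p[2],sd[:3],F@o_,F@e_,F[2],np.degrees(np.arctan2(R[1,0],R[0,0])),R[:2,2].round(4),env.state()['t']))
    return p,R
E
python3 - <<'E'
from h import *
p=avg(10)
plan(at(.5374,.152,.0422),rot(-60),frm=p)
E
```

```text
AVG lat 0.53860 ob 0.16047 z 0.04362 | sd [0.0001 0.     0.0001] | Fout -0.08 Fe 0.05 Fz -1.64 | yaw -60.02 zx [0.0032 0.0014] t 10.63
N 1 row [-0.017, 0.0025, 0.0028, -0.0066, -0.0008, -0.0007]
```

move_arm([
  [[-0.0085,0.0012,0.0014,-0.0033,-0.0004,-0.0003],[-0.0085,0.0012,0.0014,-0.0033,-0.0004,-0.0003],[0,0,0,0,0,0],[0,0,0,0,0,0],[0,0,0,0,0,0]],
])

```text
t: 11.05
ee_pos: [0.5412, 0.1373, 0.042]
ee_rot: [[0.5, -0.866, -0.0], [-0.866, -0.5, -0.0], [0.0, 0.0, -1.0]]
wrist_force: [-0.5, -0.4, -1.2]
opening: 0.0232
```

```bash
python3 - <<'E'
from h import *
p=avg(4)
plan(at(.5374,.143,.0422),rot(-60),frm=p)
E
```

```text
AVG lat 0.53733 ob 0.15178 z 0.04206 | sd [0.     0.0001 0.    ] | Fout 0.00 Fe -0.20 Fz -0.88 | yaw -59.98 zx [-0.0003 -0.0002] t 11.25
N 1 row [-0.0176, -0.0001, -0.0003, 0.0006, 0.0, 0.0005]
```

move_arm([
  [[-0.004,0,0,0,0,0],[-0.004,0,0,0,0,0],[-0.004,0,0,0,0,0],[-0.004,0,0,0,0,0],[0,0,0,0,0,0],[0,0,0,0,0,0]],
])

```text
t: 11.75
ee_pos: [0.5372, 0.1443, 0.0421]
ee_rot: [[0.5, -0.866, -0.0], [-0.866, -0.5, -0.0], [-0.0, 0.0, -1.0]]
wrist_force: [-0.5, 0.9, -0.8]
opening: 0.0233
```

move_arm([
  [[-0.002,0,0,0,0,0],[-0.002,0,0,0,0,0],[0,0,0,0,0,0],[0,0,0,0,0,0]],
])

```text
t: 12.08
ee_pos: [0.5362, 0.1458, 0.042]
ee_rot: [[0.5, -0.866, -0.0], [-0.866, -0.5, -0.0], [-0.0, 0.0, -1.0]]
wrist_force: [0.5, -0.6, -1.2]
opening: 0.0234
```

move_arm([
  [[-0.002,0,0,0,0,0],[-0.002,0,0,0,0,0],[0,0,0,0,0,0],[0,0,0,0,0,0]],
])

```text
t: 12.42
ee_pos: [0.5352, 0.1476, 0.0421]
ee_rot: [[0.5, -0.866, -0.0], [-0.866, -0.5, -0.0], [-0.0, 0.0, -1.0]]
wrist_force: [-0.7, -0.5, -0.8]
opening: 0.0235
```

```bash
python3 - <<'E'
from h import *
p=avg(2)
f=env.grab_frame('scene')['color']; cv2.imwrite('pics/s11.png',cv2.resize(f[170:270,270:370],None,fx=6,fy=6,interpolation=cv2.INTER_CUBIC))
E
```

```text
AVG lat 0.53729 ob 0.13983 z 0.04205 | sd [0. 0. 0.] | Fout 0.16 Fe -0.42 Fz -1.14 | yaw -59.99 zx [-0.0003 -0.0002] t 12.52
```

View pics/s11.png

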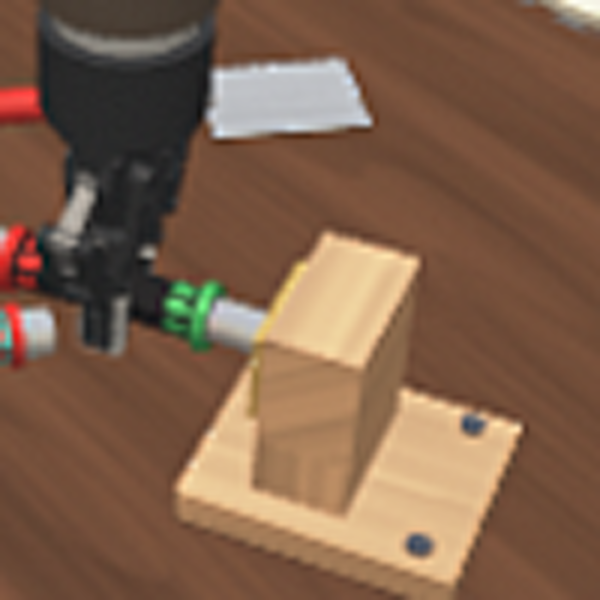

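The go plug's tip should now be in the recess, with no force. Advancing gently.

move_arm([
  [[-0.002,0,0,0,0,0],[-0.001,0,0,0,0,0],[0,0,0,0,0,0],[0,0,0,0,0,0]],
])

```text
t: 12.9
ee_pos: [0.5346, 0.149, 0.0421]
ee_rot: [[0.5, -0.866, -0.0], [-0.866, -0.5, 0.0], [-0.0, 0.0, -1.0]]
wrist_force: [0.1, 0.5, -1.8]
opening: 0.0234
```

move_arm([
  [[-0.002,0,0,0,0,0],[-0.001,0,0,0,0,0],[0,0,0,0,0,0],[0,0,0,0,0,0]],
])

```text
t: 13.23
ee_pos: [0.5339, 0.1503, 0.0421]
ee_rot: [[0.5, -0.866, -0.0], [-0.866, -0.5, 0.0], [-0.0, -0.0, -1.0]]
wrist_force: [0.2, -0.6, -0.4]
opening: 0.0233
```

move_arm([
  [[-0.002,0,0,0,0,0],[-0.001,0,0,0,0,0],[0,0,0,0,0,0],[0,0,0,0,0,0]],
])

```text
t: 13.57
ee_pos: [0.5331, 0.1516, 0.0421]
ee_rot: [[0.5, -0.866, -0.0], [-0.866, -0.5, 0.0], [-0.0, 0.0, -1.0]]
wrist_force: [1.1, -0.1, -1.1]
opening: 0.0232
```

```bash
python3 - <<'E'
from h import *
p=avg(3); coord()
E
```

```text
AVG lat 0.53744 ob 0.13528 z 0.04209 | sd [0. 0. 0.] | Fout 0.25 Fe 0.84 Fz -1.29 | yaw -59.99 zx [-0.0001  0.0001] t 13.72
lat 0.53742 ob 0.13528 z 0.04208 Fout 0.15 Fe 1.13 Fz -1.25 mom [ 0.2283 -0.2067 -0.0651] yaw -59.99 zx [-0.0001  0.0001] xz -0.0001 op 0.023254038659851952 t 13.7167
```

move_arm([
  [[-0.002,-0.0004,0,0,0,0],[-0.002,0,0,0,0,0],[-0.002,0,0,0,0,0],[-0.002,0,0,0,0,0],[-0.002,0,0,0,0,0],[0,0,0,0,0,0],[0,0,0,0,0,0]],
])

```text
t: 14.3
ee_pos: [0.5305, 0.156, 0.042]
ee_rot: [[0.5, -0.866, -0.0], [-0.866, -0.5, 0.0], [-0.0, 0.0, -1.0]]
wrist_force: [0.5, 2.3, -0.6]
opening: 0.0235
```

move_arm([
  [[-0.002,0,0,0,0,0],[-0.002,0,0,0,0,0],[-0.002,0,0,0,0,0],[-0.002,0,0,0,0,0],[-0.002,0,0,0,0,0],[0,0,0,0,0,0],[0,0,0,0,0,0]],
])

```text
t: 14.88
ee_pos: [0.5281, 0.1603, 0.042]
ee_rot: [[0.5, -0.866, -0.0], [-0.866, -0.5, 0.0], [-0.0, 0.0, -1.0]]
wrist_force: [0.5, 1.1, -1.5]
opening: 0.0234
```

move_arm([
  [[-0.002,0,0,0,0,0],[-0.002,0,0,0,0,0],[-0.002,0,0,0,0,0],[-0.002,0,0,0,0,0],[-0.002,0,0,0,0,0],[0,0,0,0,0,0],[0,0,0,0,0,0]],
])

```text
t: 15.47
ee_pos: [0.5256, 0.1647, 0.042]
ee_rot: [[0.5, -0.866, -0.0], [-0.866, -0.5, 0.0], [-0.0, 0.0, -1.0]]
wrist_force: [0.4, 1.4, -1.5]
opening: 0.0233
```

```bash
python3 - <<'E'
from h import *
p=avg(3); coord()
f=env.grab_frame('scene')['color']; cv2.imwrite('pics/s12.png',cv2.resize(f[170:270,270:370],None,fx=6,fy=6,interpolation=cv2.INTER_CUBIC))
f=env.grab_frame('wrist')['color']; cv2.imwrite('pics/w12.png',f)
E
```

```text
AVG lat 0.53752 ob 0.12017 z 0.04203 | sd [0. 0. 0.] | Fout -0.96 Fe 0.96 Fz -1.54 | yaw -59.99 zx [-0.0004  0.0001] t 15.62
lat 0.53752 ob 0.12019 z 0.04203 Fout -0.09 Fe 0.54 Fz -0.72 mom [ 0.2996 -0.1114 -0.1259] yaw -60.0 zx [-0.0003  0.0001] xz -0.0002 op 0.023210674979949136 t 15.6167
```

View pics/s12.png

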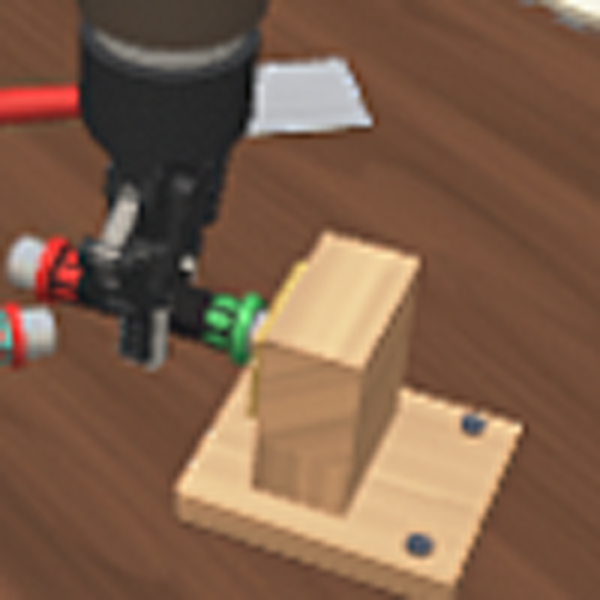

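View pics/w12.png

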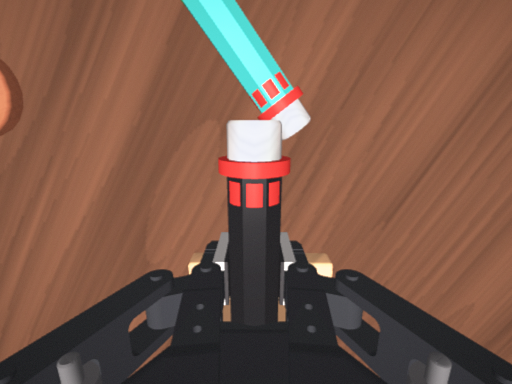

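Insertion is smooth, with about 9 mm left.

move_arm([
  [[-0.002,0,0,0,0,0],[-0.002,0,0,0,0,0],[-0.002,0,0,0,0,0],[-0.002,0,0,0,0,0],[-0.002,0,0,0,0,0],[-0.002,0,0,0,0,0],[0,0,0,0,0,0],[0,0,0,0,0,0]],
])

```text
t: 16.38
ee_pos: [0.5226, 0.1699, 0.042]
ee_rot: [[0.5, -0.866, -0.0], [-0.866, -0.5, 0.0], [-0.0, 0.0, -1.0]]
wrist_force: [1.0, 0.6, -2.3]
opening: 0.023
```

move_arm([
  [[-0.001,0,0,0,0,0],[-0.001,0,0,0,0,0],[0,0,0,0,0,0],[0,0,0,0,0,0]],
])

```text
t: 16.72
ee_pos: [0.5221, 0.1706, 0.042]
ee_rot: [[0.5, -0.866, -0.0], [-0.866, -0.5, -0.0], [-0.0, 0.0, -1.0]]
wrist_force: [0.8, 0.2, -1.4]
opening: 0.0232
```

move_arm([
  [[-0.001,0,0,0,0,0],[0,0,0,0,0,0],[0,0,0,0,0,0]],
])

```text
t: 16.97
ee_pos: [0.5219, 0.171, 0.0421]
ee_rot: [[0.5, -0.866, -0.0], [-0.866, -0.5, -0.0], [-0.0, 0.0, -1.0]]
wrist_force: [1.6, 0.2, -0.3]
opening: 0.0231
```

```bash
python3 - <<'E'
from h import *
p=avg(3); coord()
E
```

```text
AVG lat 0.53750 ob 0.11284 z 0.04205 | sd [0. 0. 0.] | Fout 1.02 Fe 1.16 Fz -1.06 | yaw -60.00 zx [-0.0003 -0.0001] t 17.12
lat 0.53752 ob 0.11283 z 0.04206 Fout 0.12 Fe 1.87 Fz -1.36 mom [ 0.0603 -0.3201 -0.0821] yaw -59.99 zx [-0.0003 -0.0001] xz -0.0001 op 0.023497941981819946 t 17.1167
```

move_arm([
  [[-0.001,0,0,0,0,0],[0,0,0,0,0,0],[0,0,0,0,0,0]],
])

```text
t: 17.37
ee_pos: [0.5217, 0.1715, 0.042]
ee_rot: [[0.5, -0.866, -0.0], [-0.866, -0.5, -0.0], [-0.0, 0.0, -1.0]]
wrist_force: [0.4, 0.6, -1.1]
opening: 0.0233
```

move_arm([
  [[-0.001,0,0,0,0,0],[0,0,0,0,0,0],[0,0,0,0,0,0]],
])

```text
t: 17.62
ee_pos: [0.5214, 0.1719, 0.042]
ee_rot: [[0.5, -0.866, -0.0], [-0.866, -0.5, -0.0], [-0.0, 0.0, -1.0]]
wrist_force: [2.5, 0.4, -1.4]
opening: 0.0234
```

move_arm([
  [[-0.001,0,0,0,0,0],[0,0,0,0,0,0],[0,0,0,0,0,0]],
])

```text
t: 17.87
ee_pos: [0.5212, 0.1724, 0.042]
ee_rot: [[0.5, -0.866, -0.0], [-0.866, -0.5, -0.0], [-0.0, 0.0, -1.0]]
wrist_force: [1.2, -0.3, -2.1]
opening: 0.0233
```

move_arm([
  [[-0.001,0,0,0,0,0],[0,0,0,0,0,0],[0,0,0,0,0,0]],
])

```text
t: 18.12
ee_pos: [0.521, 0.1727, 0.0421]
ee_rot: [[0.5, -0.866, -0.0], [-0.866, -0.5, -0.0], [0.0, 0.0, -1.0]]
wrist_force: [2.0, -1.5, -1.5]
opening: 0.0235
```

```bash
python3 - <<'E'
from h import *
p=avg(3); coord()
f=env.grab_frame('scene')['color']; cv2.imwrite('pics/s13.png',cv2.resize(f[170:270,270:370],None,fx=6,fy=6,interpolation=cv2.INTER_CUBIC))
E
```

```text
AVG lat 0.53748 ob 0.11094 z 0.04206 | sd [0. 0. 0.] | Fout 1.66 Fe 0.80 Fz -1.71 | yaw -60.00 zx [-0.0003 -0.0002] t 18.27
lat 0.53747 ob 0.11093 z 0.04205 Fout 1.81 Fe 1.09 Fz -1.6 mom [-0.2519 -0.5474 -0.081 ] yaw -60.0 zx [-0.0003 -0.0002] xz 0.0 op 0.023391612624138906 t 18.2667
```

View pics/s13.png

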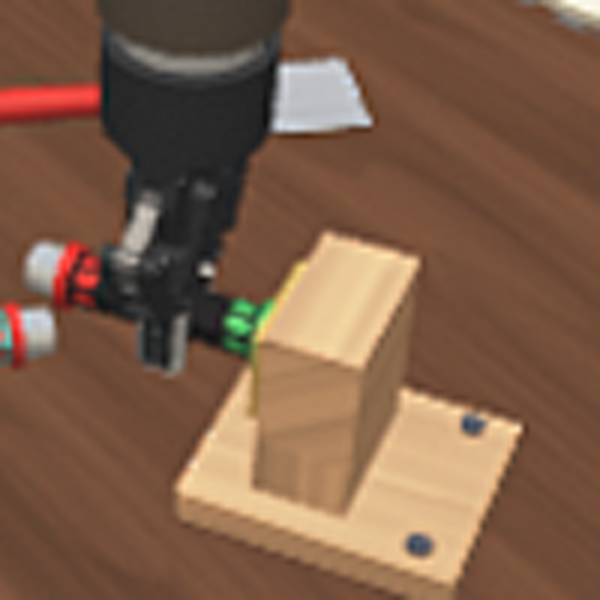

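move_arm([
  [[-0.001,0,0,0,0,0],[0,0,0,0,0,0],[0,0,0,0,0,0]],
])

```text
t: 18.57
ee_pos: [0.5209, 0.1727, 0.0421]
ee_rot: [[0.5, -0.866, -0.0], [-0.866, -0.5, -0.001], [0.001, 0.001, -1.0]]
wrist_force: [3.2, -3.9, -1.3]
opening: 0.0235
```

move_arm([
  [[-0.001,0,0,0,0,0],[0,0,0,0,0,0],[0,0,0,0,0,0]],
])

```text
t: 18.82
ee_pos: [0.5208, 0.1727, 0.0421]
ee_rot: [[0.5, -0.866, -0.0], [-0.866, -0.5, -0.001], [0.001, 0.001, -1.0]]
wrist_force: [5.3, -5.3, -1.4]
opening: 0.0229
```

```bash
python3 - <<'E'
from h import *
p=avg(4); coord()
E
```

```text
AVG lat 0.53739 ob 0.11084 z 0.04210 | sd [0. 0. 0.] | Fout 7.24 Fe 1.78 Fz -1.38 | yaw -60.01 zx [-0.     -0.0012] t 19.02
lat 0.53738 ob 0.11083 z 0.04211 Fout 7.23 Fe 2.24 Fz -2.03 mom [-1.4991 -1.4029 -0.1617] yaw -60.01 zx [-0.0001 -0.0012] xz 0.001 op 0.022962162356251665 t 19.0167
```

The collar is home: position stopped advancing and the push-back is about 7 N. Withdrawing.

move_arm([
  [[0.002,0,0,0,0,0],[0.002,0,0,0,0,0],[0.006,0,0,0,0,0],[0.01,0,0,0,0,0],[0.01,0,0,0,0,0],[0.01,0,0,0,0,0],[0.01,0,0,0,0,0],[0.01,0,0,0,0,0],[0.02,0,0,0,0,0],[0.03,0,0,0,0,0],[0.03,0,-0.02,0,0,0],[0.03,0,-0.02,0,0,0],[0,0,0,0,0,0],[0,0,0,0,0,0],[0,0,0,0,0,0]],
])

```text
t: 20.27
ee_pos: [0.5622, 0.0994, 0.0614]
ee_rot: [[0.499, -0.866, -0.002], [-0.866, -0.499, -0.001], [-0.001, 0.002, -1.0]]
wrist_force: [0.7, 0.6, -0.6]
opening: 0.0235
```

```bash
python3 - <<'E'
from h import *
coord(); s=env.state(); print(s['joint_pos'])
f=env.grab_frame('wrist'); cv2.imwrite('pics/w14.png',f['color'])
E
```

```text
lat 0.53656 ob 0.19496 z 0.06143 Fout -0.16 Fe 0.87 Fz -0.58 mom [-0.0152  0.0025 -0.0302] yaw -60.04 zx [-0.002  -0.0005] xz -0.0005 op 0.023481566741569322 t 20.2667
[ 0.4586  0.4526 -0.321  -0.0005 -0.7992  0.0647]
```

View pics/w14.png

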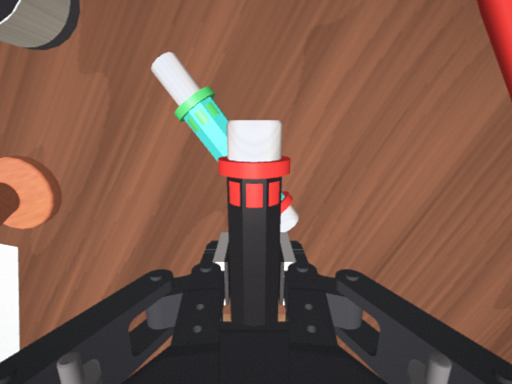

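No slip. The wrist can't quite reach a full half turn here because of joint 6's limit, so I'll turn 170° now and take the remaining few degrees nearer the bracket.

move_arm([
  [[0,0,0,0,0,-0.1],[0,0,0,0,0,-0.2],[0,0,0,0,0,-0.23],[0,0,0,0,0,-0.23],[0,0,0,0,0,-0.23],[0,0,0,0,0,-0.23],[0,0,0,0,0,-0.23],[0,0,0,0,0,-0.23],[0,0,0,0,0,-0.23],[0,0,0,0,0,-0.23],[0,0,0,0,0,-0.23],[0,0,0,0,0,-0.23],[0,0,0,0,0,-0.23],[0,0,0,0,0,-0.23],[0,0,0,0,0,-0.23]],
])

```text
t: 21.57
ee_pos: [0.562, 0.1005, 0.0614]
ee_rot: [[0.776, 0.631, -0.002], [0.631, -0.776, -0.001], [-0.002, -0.001, -1.0]]
wrist_force: [-0.2, -1.5, -1.6]
opening: 0.0235
```

```bash
python3 - <<'E'
from h import *
coord(); s=env.state(); print(s['joint_pos'])
E
```

```text
lat 0.53696 ob 0.19402 z 0.06135 Fout 1.18 Fe -0.96 Fz -1.59 mom [-0.0126  0.0008  0.0405] yaw 39.12 zx [-0.002  -0.0007] xz -0.002 op 0.023454197906917308 t 21.5667
[ 0.4604  0.4528 -0.321  -0.0003 -0.7991  1.7933]
```

move_arm([
  [[0,0,0,0,0,-0.23],[0,0,0,0,0,-0.23],[0,0,0,0,0,-0.23],[0,0,0,0,0,-0.23],[0,0,0,0,0,-0.23],[0,0,0,0,0,-0.23],[0,0,0,0,0,-0.23],[0,0,0,0,0,-0.23],[0,0,0,0,0,-0.23],[0,0,0,0,0,-0.1],[0,0,0,0,0,0],[0,0,0,0,0,0],[0,0,0,0,0,0]],
])

```text
t: 22.65
ee_pos: [0.5625, 0.1003, 0.0617]
ee_rot: [[-0.238, 0.971, -0.001], [0.971, 0.238, -0.0], [-0.0, -0.001, -1.0]]
wrist_force: [0.5, 0.5, -1.3]
opening: 0.0233
```

```bash
python3 - <<'E'
from h import *
p=avg(2); s=env.state(); print(s['joint_pos'])
f=env.grab_frame('wrist'); cv2.imwrite('pics/w15.png',f['color']); np.savez('w15.npz',**f,**{k:np.array(v) for k,v in s.items()})
E
```

```text
AVG lat 0.53731 ob 0.19451 z 0.06177 | sd [0.0001 0.     0.    ] | Fout -0.15 Fe 0.16 Fz -1.47 | yaw 103.77 zx [-0.001  -0.0004] t 22.75
[ 0.4595  0.4524 -0.3201 -0.     -0.7991  2.9226]
```

View pics/w15.png

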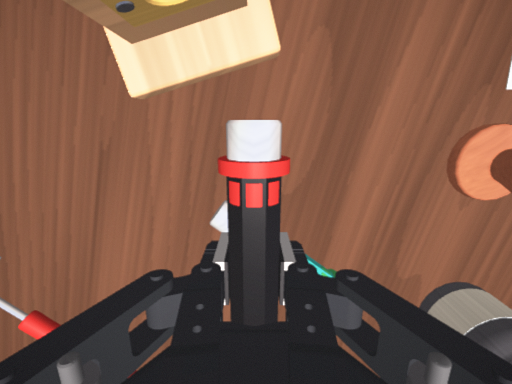

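```bash
python3 - <<'E'
from h import *
a=plan(at(.5301,.158,.0420),rot(114),n=4)
plan(at(.5344,.145,.0420),rot(117.5),n=3,frm=a)
E
```

```text
N 4 row [0.0172, -0.0075, 0.01, -0.0003, 0.0, -0.0851]
N 3 row [0.0089, 0.0021, 0.0, 0.0, 0.0, -0.0389]
```

move_arm([
  [[0.0172,-0.0075,0.01,-0.0003,0,-0.0851],[0.0172,-0.0075,0.01,-0.0003,0,-0.0851],[0.0172,-0.0075,0.01,-0.0003,0,-0.0851],[0.0172,-0.0075,0.01,-0.0003,0,-0.0851],[0,0,0,0,0,0],[0,0,0,0,0,0],[0,0,0,0,0,0]],
])

```text
t: 23.38
ee_pos: [0.5388, 0.1282, 0.0424]
ee_rot: [[-0.406, 0.914, 0.001], [0.914, 0.406, 0.0], [-0.0, 0.001, -1.0]]
wrist_force: [0.3, -0.2, -1.8]
opening: 0.0233
```

```bash
python3 - <<'E'
from h import *
p=avg(2); s=env.state(); print(s['joint_pos'])
plan(at(.5344,.145,.0420),rot(117.5),n=3,frm=p)
f=env.grab_frame('wrist'); cv2.imwrite('pics/w16.png',f['color'])
E
```

```text
AVG lat 0.53075 ob 0.15844 z 0.04244 | sd [0.0001 0.     0.    ] | Fout 0.44 Fe -0.27 Fz -1.87 | yaw 113.96 zx [0.0012 0.0003] t 23.48
[ 0.5261  0.4539 -0.384   0.0004 -0.7317  3.0333]
N 3 row [0.0091, 0.0016, 0.0003, 0.0007, 0.0001, -0.0393]
```

View pics/w16.png

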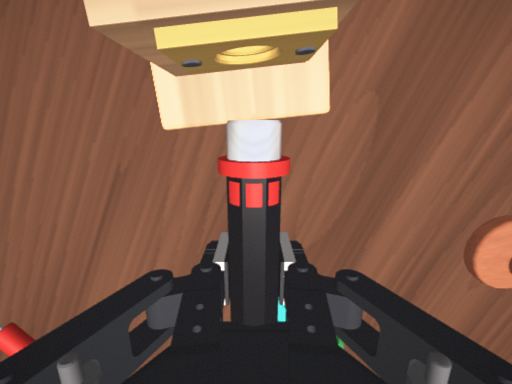

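The no-go plug (254) and the mouth (247,53) line up as expected for the remaining small turn.

move_arm([
  [[0.0091,0.0016,0.0003,0.0007,0,-0.0393],[0.0091,0.0016,0.0003,0.0007,0,-0.0393],[0.0091,0.0016,0.0003,0.0007,0,-0.0393],[0,0,0,0,0,0],[0,0,0,0,0,0],[0,0,0,0,0,0]],
])

```text
t: 24.03
ee_pos: [0.5345, 0.1417, 0.0416]
ee_rot: [[-0.463, 0.886, -0.001], [0.886, 0.463, -0.0], [-0.0, -0.001, -1.0]]
wrist_force: [0.2, -0.1, -1.1]
opening: 0.0234
```

```bash
python3 - <<'E'
from h import *
p=avg(2); s=env.state(); print(s['joint_pos'])
plan(at(.5344,.138,.0420),rot(117.5),n=3,frm=p)
f=env.grab_frame('wrist'); cv2.imwrite('pics/w17.png',f['color']); np.savez('w17.npz',**f,**{k:np.array(v) for k,v in s.items()})
E
```

```text
AVG lat 0.53374 ob 0.14458 z 0.04158 | sd [0.     0.0001 0.    ] | Fout 0.38 Fe -0.19 Fz -1.44 | yaw 117.56 zx [-0.0008 -0.0005] t 24.13
[ 0.552   0.4548 -0.3852 -0.     -0.7317  3.0705]
N 3 row [0.0044, 0.0002, -0.0003, -0.0006, 0.0, 0.0007]
```

View pics/w17.png

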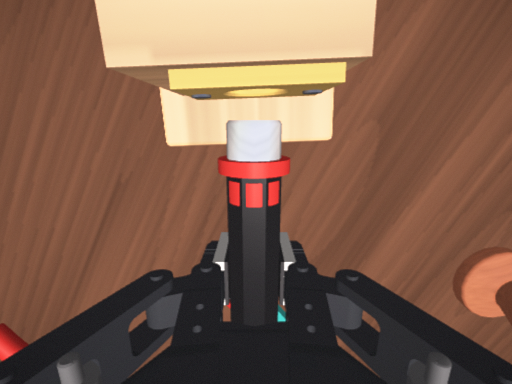

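move_arm([
  [[0.0044,0.0002,-0.0003,-0.0006,0,0.0007],[0.0044,0.0002,-0.0003,-0.0006,0,0.0007],[0.0044,0.0002,-0.0003,-0.0006,0,0.0007],[0,0,0,0,0,0],[0,0,0,0,0,0],[0,0,0,0,0,0]],
])

```text
t: 24.68
ee_pos: [0.5318, 0.1477, 0.0421]
ee_rot: [[-0.462, 0.887, 0.0], [0.887, 0.462, 0.0], [-0.0, 0.0, -1.0]]
wrist_force: [-0.1, -0.5, -1.3]
opening: 0.0234
```

```bash
python3 - <<'E'
from h import *
p=avg(2); s=env.state(); print(s['joint_pos'])
plan(at(.5344,.133,.0420),rot(117.5),n=5,frm=p)
f=env.grab_frame('wrist'); cv2.imwrite('pics/w18.png',f['color'])
E
```

```text
AVG lat 0.53436 ob 0.13806 z 0.04206 | sd [0. 0. 0.] | Fout 0.34 Fe -0.24 Fz -0.88 | yaw 117.50 zx [0.0001 0.    ] t 24.78
[ 0.5645  0.4523 -0.3883  0.0001 -0.7301  3.0569]
N 5 row [0.002, -0.0001, 0.0, 0.0, 0.0, -0.0]
```

View pics/w18.png

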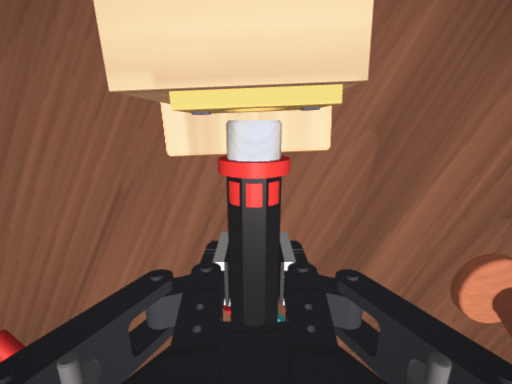

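move_arm([
  [[0.002,0.0001,0,0,0,0],[0.002,0.0001,0,0,0,0],[0.002,0,0,0,0,0],[0.002,0,0,0,0,0],[0.002,0,0,0,0,0],[0,0,0,0,0,0],[0,0,0,0,0,0]],
])

```text
t: 25.42
ee_pos: [0.5296, 0.1522, 0.0421]
ee_rot: [[-0.462, 0.887, 0.0], [0.887, 0.462, 0.0], [-0.0, 0.0, -1.0]]
wrist_force: [-0.3, -0.1, -0.9]
opening: 0.024
```

move_arm([
  [[0.001,0,0,0,0,0],[0.001,0,0,0,0,0],[0,0,0,0,0,0],[0,0,0,0,0,0]],
])

```text
t: 25.75
ee_pos: [0.5291, 0.1529, 0.0421]
ee_rot: [[-0.462, 0.887, 0.0], [0.887, 0.462, 0.0], [-0.0, 0.0, -1.0]]
wrist_force: [-0.2, 0.3, -1.9]
opening: 0.0232
```

move_arm([
  [[0.001,0,0,0,0,0],[0,0,0,0,0,0],[0,0,0,0,0,0]],
])

```text
t: 26.0
ee_pos: [0.5289, 0.1534, 0.042]
ee_rot: [[-0.462, 0.887, 0.0], [0.887, 0.462, 0.0], [-0.0, 0.0, -1.0]]
wrist_force: [0.4, 0.4, -1.9]
opening: 0.0237
```

```bash
python3 - <<'E'
from h import *
p=avg(2); coord(); s=env.state(); print(s['joint_pos'])
f=env.grab_frame('wrist'); cv2.imwrite('pics/w19.png',f['color'])
E
```

```text
AVG lat 0.53471 ob 0.13161 z 0.04203 | sd [0. 0. 0.] | Fout 0.05 Fe 0.35 Fz -1.57 | yaw 117.49 zx [ 0.0001 -0.    ] t 26.10
lat 0.53472 ob 0.13162 z 0.04203 Fout -0.69 Fe 0.44 Fz -0.98 mom [-0.0185 -0.0624  0.024 ] yaw 117.49 zx [ 0.0001 -0.    ] xz -0.0001 op 0.02327611102324119 t 26.1
[ 0.5767  0.4507 -0.3913  0.0001 -0.7287  3.0446]
```

View pics/w19.png

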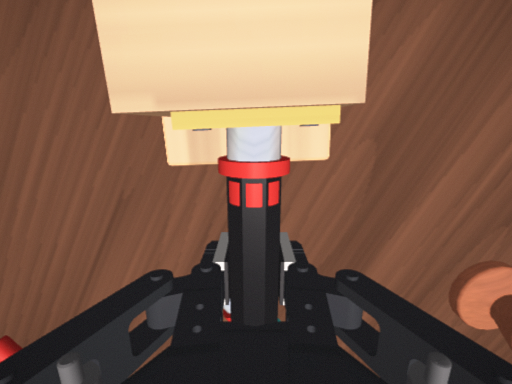

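move_arm([
  [[0.001,0,0,0,0,0],[0,0,0,0,0,0],[0,0,0,0,0,0]],
])

```text
t: 26.4
ee_pos: [0.5287, 0.1537, 0.0421]
ee_rot: [[-0.462, 0.887, 0.0], [0.887, 0.462, -0.0], [-0.0, 0.0, -1.0]]
wrist_force: [1.4, -0.9, -1.1]
opening: 0.0231
```

move_arm([
  [[0.001,0,0,0,0,0],[0,0,0,0,0,0],[0,0,0,0,0,0]],
])

```text
t: 26.65
ee_pos: [0.5287, 0.1538, 0.0421]
ee_rot: [[-0.462, 0.887, 0.0], [0.887, 0.462, -0.001], [-0.001, 0.0, -1.0]]
wrist_force: [2.2, -3.8, -1.3]
opening: 0.0235
```

move_arm([
  [[0.001,0,0,0,0,0],[0,0,0,0,0,0],[0,0,0,0,0,0]],
])

```text
t: 26.9
ee_pos: [0.5286, 0.1539, 0.0421]
ee_rot: [[-0.462, 0.887, 0.0], [0.887, 0.462, -0.001], [-0.001, -0.0, -1.0]]
wrist_force: [3.2, -6.9, -1.8]
opening: 0.0235
```

```bash
python3 - <<'E'
from h import *
p=avg(3); coord()
E
```

```text
AVG lat 0.53474 ob 0.13106 z 0.04216 | sd [0. 0. 0.] | Fout 7.00 Fe 0.10 Fz -1.90 | yaw 117.49 zx [ 0.0005 -0.0009] t 27.05
lat 0.53473 ob 0.13107 z 0.04214 Fout 5.82 Fe 0.11 Fz -1.29 mom [-1.6508 -1.0009  0.0289] yaw 117.49 zx [ 0.0005 -0.001 ] xz -0.0011 op 0.02331954257949393 t 27.05
```

```bash
python3 - <<'E'
from h import *
s=env.state(); f=env.grab_frame('wrist'); f={**f,**{k:np.array(v) for k,v in s.items()}}; np.savez('w20.npz',**f)
c=f['color']; hs=cv2.cvtColor(c,cv2.COLOR_BGR2HSV); Rw=np.array(f['ee_rot']).reshape(3,3); T=(world(f,f)-f['ee_pos'])@Rw
for u in (210,215,254,290,300):
  print(u,[(v,hs[v,u].tolist(),T[v,u].round(4).tolist()) for v in range(104,134,2)])
for v in range(158,172,2): print(v,hs[v,254],T[v,254].round(4))
cv2.imwrite('pics/w20.png',cv2.resize(c[90:190,180:330],None,fx=5,fy=5,interpolation=cv2.INTER_CUBIC))
E
```

```text
210 [(104, [16, 84, 236], [0.0753, -0.0137, -0.0674]), (106, [17, 84, 238], [0.0747, -0.0136, -0.0679]), (108, [16, 83, 241], [0.0741, -0.0137, -0.0673]), (110, [16, 81, 243], [0.0735, -0.0138, -0.0674]), (112, [21, 127, 232], [0.0732, -0.0151, -0.059]), (114, [23, 122, 241], [0.0725, -0.015, -0.0599]), (116, [24, 120, 243], [0.0718, -0.0149, -0.0604]), (118, [24, 122, 242], [0.0712, -0.015, -0.0597]), (120, [24, 122, 242], [0.0705, -0.0149, -0.0608]), (122, [24, 122, 242], [0.0699, -0.015, -0.0601]), (124, [23, 121, 243], [0.0692, -0.0154, -0.0583]), (126, [24, 120, 243], [0.0685, -0.015, -0.0609]), (128, [24, 119, 246], [0.0678, -0.0153, -0.0593]), (130, [19, 103, 175], [0.0666, -0.0186, -0.0382]), (132, [14, 88, 230], [0.0637, -0.0281, 0.022])]
215 [(104, [16, 83, 236], [0.0752, -0.012, -0.0685]), (106, [16, 84, 239], [0.0747, -0.0123, -0.0664]), (108, [17, 80, 241], [0.0741, -0.0122, -0.0669]), (110, [15, 86, 234], [0.0735, -0.0123, -0.0665]), (112, [22, 125, 235], [0.0731, -0.0131, -0.0607]), (114, [24, 120, 242], [0.0725, -0.0132, -0.0604]), (116, [24, 122, 242], [0.0719, -0.01
[... 2252 characters left out ...]
, (118, [24, 122, 241], [0.0712, 0.0159, -0.0607]), (120, [24, 123, 241], [0.0706, 0.0162, -0.0594]), (122, [24, 122, 242], [0.0699, 0.0162, -0.0593]), (124, [24, 119, 244], [0.0692, 0.0161, -0.0603]), (126, [19, 120, 206], [0.0686, 0.016, -0.0608]), (128, [14, 86, 235], [0.0697, -0.0, -0.1566]), (130, [18, 78, 244], [0.065, 0.0302, 0.0231]), (132, [18, 79, 244], [0.0638, 0.0303, 0.0231])]
158 [115  19 231] [ 0.056   0.0002 -0.0487]
160 [113  18 236] [ 0.0552  0.0002 -0.0483]
162 [176  99 149] [ 0.0548  0.0002 -0.0514]
164 [  1 162 255] [ 0.0542  0.0002 -0.053 ]
166 [  2 161 253] [ 0.0534  0.0002 -0.0523]
168 [  2 160 254] [ 0.0526  0.0002 -0.0526]
170 [  1 160 254] [ 0.0518  0.0002 -0.0526]
```

View pics/w20.png

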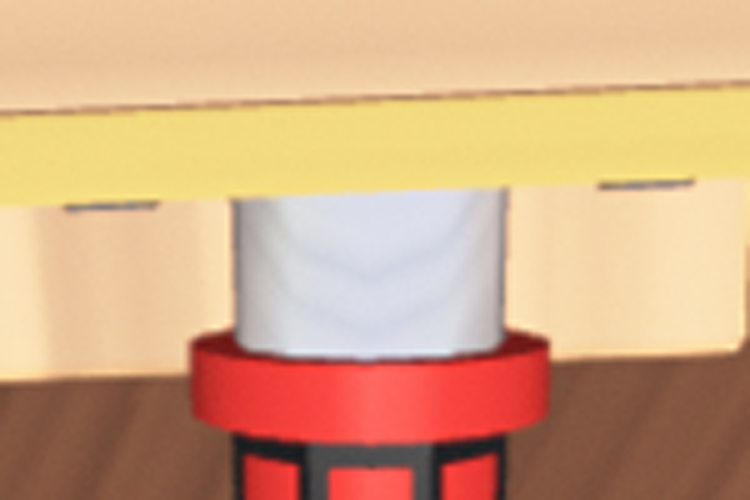

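By sight the plug is about 2.5 mm into the recess (collar to brass 13.4 mm, against 13 mm when fully bottomed), and it has stopped. I'll bring the push to about 8 N and hold.

move_arm([
  [[0.0004,0,0,0,0,0],[0,0,0,0,0,0],[0,0,0,0,0,0],[0,0,0,0,0,0],[0,0,0,0,0,0],[0,0,0,0,0,0],[0,0,0,0,0,0]],
])

```text
t: 27.68
ee_pos: [0.5286, 0.1539, 0.0422]
ee_rot: [[-0.462, 0.887, 0.001], [0.887, 0.462, -0.001], [-0.001, 0.0, -1.0]]
wrist_force: [4.7, -6.3, -2.1]
opening: 0.0236
```

move_arm([
  [[0,0,0,0,0,0],[0,0,0,0,0,0],[0,0,0,0,0,0],[0,0,0,0,0,0],[0,0,0,0,0,0],[0,0,0,0,0,0],[0,0,0,0,0,0]],
])

```text
t: 28.27
ee_pos: [0.5286, 0.1539, 0.0422]
ee_rot: [[-0.462, 0.887, 0.0], [0.887, 0.462, -0.001], [-0.001, -0.0, -1.0]]
wrist_force: [3.8, -6.4, -1.5]
opening: 0.0237
```

```bash
python3 - <<'E'
from h import *
p=avg(4); coord()
E
```

```text
AVG lat 0.53474 ob 0.13104 z 0.04217 | sd [0. 0. 0.] | Fout 7.50 Fe 0.15 Fz -1.50 | yaw 117.49 zx [ 0.0005 -0.0011] t 28.47
lat 0.53475 ob 0.13104 z 0.04218 Fout 7.54 Fe 0.61 Fz -1.98 mom [-1.8289 -1.0975  0.0275] yaw 117.49 zx [ 0.0006 -0.0011] xz -0.0013 op 0.02353672327905594 t 28.4667
```

Held at about 7.5 N for over a second. To be sure of squareness I'll ease off, straighten 1.5° about the tip and press once more.

move_arm([
  [[-0.0025,0,0,0,0,0],[0,0.0018,0,0,0,-0.025],[0,0.0018,0,0,0,-0.025],[0,0,0,0,0,0],[0,0,0,0,0,0]],
])

```text
t: 28.88
ee_pos: [0.5301, 0.1548, 0.042]
ee_rot: [[-0.485, 0.875, -0.0], [0.875, 0.485, -0.0], [0.0, -0.0, -1.0]]
wrist_force: [0.3, -1.6, -0.5]
opening: 0.0231
```

```bash
python3 - <<'E'
from h import *
p=avg(3); coord(); print(env.state()['joint_pos'])
E
```

```text
AVG lat 0.53647 ob 0.13102 z 0.04198 | sd [0. 0. 0.] | Fout 1.33 Fe -0.53 Fz -1.23 | yaw 119.01 zx [-0.0002 -0.    ] t 29.03
lat 0.53643 ob 0.13103 z 0.04197 Fout 0.72 Fe 0.23 Fz -1.29 mom [-0.3293 -0.0232 -0.0046] yaw 119.0 zx [-0.0002  0.    ] xz 0.0001 op 0.02381899341673397 t 29.0333
[ 0.5776  0.4529 -0.3873 -0.0002 -0.7307  3.0703]
```

move_arm([
  [[0.0015,0,0,0,0,0],[0,0,0,0,0,0],[0,0,0,0,0,0]],
])

```text
t: 29.28
ee_pos: [0.5301, 0.1548, 0.0421]
ee_rot: [[-0.485, 0.875, 0.0], [0.875, 0.485, -0.001], [-0.001, -0.0, -1.0]]
wrist_force: [2.4, -4.3, -1.3]
opening: 0.0235
```

move_arm([
  [[0.001,0,0,0,0,0],[0,0,0,0,0,0],[0,0,0,0,0,0]],
])

```text
t: 29.53
ee_pos: [0.53, 0.1549, 0.0421]
ee_rot: [[-0.485, 0.875, 0.0], [0.875, 0.485, -0.001], [-0.001, -0.0, -1.0]]
wrist_force: [3.6, -6.4, -1.5]
opening: 0.0235
```

```bash
python3 - <<'E'
from h import *
p=avg(4); coord()
E
```

```text
AVG lat 0.53645 ob 0.13088 z 0.04213 | sd [0. 0. 0.] | Fout 7.09 Fe -0.28 Fz -1.63 | yaw 118.99 zx [ 0.0004 -0.001 ] t 29.73
lat 0.53646 ob 0.13087 z 0.04213 Fout 6.1 Fe -0.59 Fz -1.59 mom [-1.7425 -0.903   0.059 ] yaw 118.99 zx [ 0.0004 -0.001 ] xz -0.001 op 0.02317893001983108 t 29.7333
```

move_arm([
  [[0,0,0,0,0,0],[0,0,0,0,0,0],[0,0,0,0,0,0],[0,0,0,0,0,0],[-0.0035,0,0,0,0,0],[0,0,0,0,0,0],[0,0.002,0,0,0,0],[0,0.0015,0,0,0,0],[0,0,0,0,0,0],[0,0,0,0,0,0]],
])

```text
t: 30.57
ee_pos: [0.532, 0.1554, 0.042]
ee_rot: [[-0.485, 0.875, 0.0], [0.875, 0.485, 0.0], [0.0, 0.0, -1.0]]
wrist_force: [0.1, -0.7, -0.5]
opening: 0.0234
```

```bash
python3 - <<'E'
from h import *
p=avg(4); coord()
E
```

```text
AVG lat 0.53840 ob 0.13154 z 0.04205 | sd [0.     0.0001 0.    ] | Fout 0.45 Fe -0.39 Fz -1.27 | yaw 119.00 zx [0.0002 0.0002] t 30.77
lat 0.53834 ob 0.13167 z 0.04206 Fout -0.76 Fe 0.41 Fz -0.94 mom [-0.0117  0.0101 -0.0218] yaw 119.0 zx [0.0002 0.0001] xz 0.0 op 0.023158499831845203 t 30.7667
```

move_arm([
  [[0,0.002,0,0,0,0],[0,0,0,0,0,0],[0,0,0,0,0,0]],
])

```text
t: 31.02
ee_pos: [0.5324, 0.1553, 0.0419]
ee_rot: [[-0.485, 0.875, -0.001], [0.875, 0.485, -0.001], [0.0, -0.001, -1.0]]
wrist_force: [-2.1, 0.2, -1.4]
opening: 0.0232
```

```bash
python3 - <<'E'
from h import *
p=avg(3); coord()
s=env.state(); f=env.grab_frame('wrist'); f={**f,**{k:np.array(v) for k,v in s.items()}}; np.savez('w21.npz',**f)
cv2.imwrite('pics/w21.png',cv2.resize(f['color'][90:190,180:330],None,fx=5,fy=5,interpolation=cv2.INTER_CUBIC))
E
```

```text
AVG lat 0.53875 ob 0.13175 z 0.04188 | sd [0. 0. 0.] | Fout -1.11 Fe -1.78 Fz -1.33 | yaw 118.99 zx [-0.0009 -0.0005] t 31.17
lat 0.53878 ob 0.13176 z 0.04188 Fout -0.68 Fe -2.2 Fz -0.84 mom [-0.1328  0.4944  0.1544] yaw 118.99 zx [-0.0008 -0.0004] xz 0.0 op 0.02336619342814338 t 31.1667
```

View pics/w21.png

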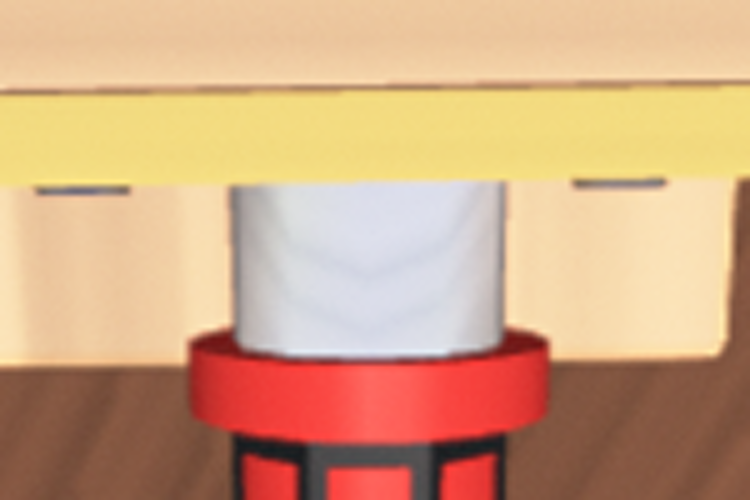

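The recess wall resists a sideways nudge, so the plug really is in the recess, though it was sitting near the left wall. I'll centre it and make a final clean press.

move_arm([
  [[0,-0.002,0,0,0,0],[0,-0.0018,0,0,0,0],[0.0015,0,0,0,0,0],[0,0,0,0,0,0],[0.001,0,0,0,0,0],[0,0,0,0,0,0],[0,0,0,0,0,0]],
])

```text
t: 31.8
ee_pos: [0.5312, 0.1555, 0.0422]
ee_rot: [[-0.485, 0.875, 0.001], [0.875, 0.485, -0.0], [-0.001, 0.001, -1.0]]
wrist_force: [2.7, -3.2, -1.7]
opening: 0.0238
```

move_arm([
  [[0.001,0,0,0,0,0],[0,0,0,0,0,0],[0,0,0,0,0,0]],
])

```text
t: 32.05
ee_pos: [0.5311, 0.1556, 0.0423]
ee_rot: [[-0.485, 0.875, 0.001], [0.875, 0.485, -0.0], [-0.001, 0.001, -1.0]]
wrist_force: [4.4, -4.3, -1.8]
opening: 0.0236
```

```bash
python3 - <<'E'
from h import *
p=avg(3); coord()
E
```

```text
AVG lat 0.53777 ob 0.13086 z 0.04229 | sd [0. 0. 0.] | Fout 5.99 Fe 1.49 Fz -1.92 | yaw 118.99 zx [ 0.0012 -0.0005] t 32.20
lat 0.53775 ob 0.13085 z 0.04226 Fout 6.7 Fe 1.44 Fz -1.71 mom [-1.313  -1.0584 -0.0282] yaw 118.99 zx [ 0.0012 -0.0005] xz -0.001 op 0.023389278728480418 t 32.2
```

Same stop again, refused. I'll hold a second more, then withdraw, reducing yaw as I go to stay inside joint 6's range.

move_arm([
  [[0.0004,0,0,0,0,0],[0,0,0,0,0,0],[0,0,0,0,0,0],[0,0,0,0,0,0],[0,0,0,0,0,0],[0,0,0,0,0,0],[0,0,0,0,0,0],[0,0,0,0,0,0],[0,0,0,0,0,0],[0,0,0,0,0,0],[0,0,0,0,0,0],[0,0,0,0,0,0]],
])

```text
t: 33.2
ee_pos: [0.5311, 0.1556, 0.0423]
ee_rot: [[-0.485, 0.875, 0.001], [0.875, 0.485, -0.001], [-0.001, 0.001, -1.0]]
wrist_force: [4.1, -4.9, -1.9]
opening: 0.0235
```

move_arm([
  [[-0.002,0,0,0,0,0],[-0.003,0,0,0,0,0],[-0.003,0,0,0,0,0],[-0.004,0,0,0,0,0],[-0.01,0,0,0,0,0.1],[-0.02,0,0,0,0,0.1],[-0.02,0,0,0,0,0.1],[-0.025,0,0,0,0,0.1],[-0.03,0,-0.01,0,0,0.1],[-0.03,0,-0.02,0,0,0.1],[0,0,-0.02,0,0,0.1],[0,0,0,0,0,0],[0,0,0,0,0,0]],
])

```text
t: 34.28
ee_pos: [0.5564, 0.0881, 0.0673]
ee_rot: [[-0.14, 0.99, 0.001], [0.99, 0.14, 0.001], [0.001, 0.001, -1.0]]
wrist_force: [0.2, 0.0, -1.9]
opening: 0.0233
```

```bash
python3 - <<'E'
from h import *
p=avg(2); coord(); print(env.state()['joint_pos'])
f=env.grab_frame('wrist'); cv2.imwrite('pics/w22.png',f['color'])
f=env.grab_frame('top'); cv2.imwrite('pics/t22.png',f['color'])
E
```

```text
AVG lat 0.52568 ob 0.20182 z 0.06705 | sd [0.0003 0.     0.0003] | Fout 0.03 Fe -0.07 Fz -1.60 | yaw 98.06 zx [0.0005 0.0006] t 34.38
lat 0.52522 ob 0.20153 z 0.06644 Fout -0.48 Fe -0.59 Fz -1.38 mom [ 0.0099  0.0151 -0.019 ] yaw 98.07 zx [-0.001  -0.0001] xz 0.0001 op 0.023527558467977758 t 34.3833
[ 0.445   0.434  -0.338  -0.0005 -0.7998  2.8377]
```

View pics/w22.png

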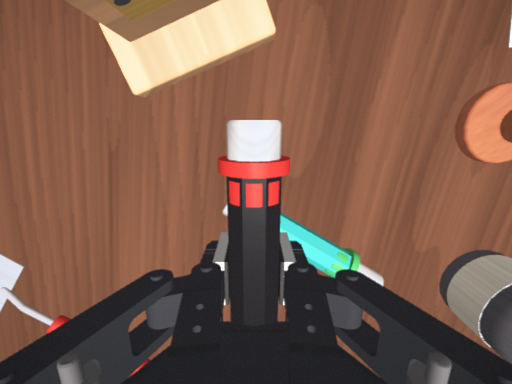

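move_arm([
  [[0,0,-0.004,0,0,0.1],[0,0,-0.004,0,0,0.2],[0,0,-0.004,0,0,0.23],[0,0,-0.004,0,0,0.23],[0,0,-0.004,0,0,0.23],[0,0,0,0,0,0.23],[0,0,0,0,0,0.23],[0,0,0,0,0,0.23],[0,0,0,0,0,0.23],[0,0,0,0,0,0.23],[0,0,0,0,0,0.23],[0,0,0,0,0,0.23],[0,0,0,0,0,0.23],[0,0,0,0,0,0.23],[0,0,0,0,0,0.23],[0,0,0,0,0,0.23],[0,0,0,0,0,0.23],[0,0,0,0,0,0.23],[0,0,0,0,0,0.1],[0,0,0,0,0,0]],
])

```text
t: 36.15
ee_pos: [0.5558, 0.0881, 0.0764]
ee_rot: [[0.911, -0.413, -0.001], [-0.413, -0.911, -0.0], [-0.001, 0.001, -1.0]]
wrist_force: [1.0, 0.0, -2.6]
opening: 0.0236
```

```bash
python3 - <<'E'
from h import *
coord(); s=env.state(); print(s['ee_pos'],s['joint_pos'])
plan([0.4889,-0.2115,0.0822],rot(-77.5))
E
```

```text
lat 0.52538 ob 0.2016 z 0.07645 Fout 0.48 Fe 0.89 Fz -2.61 mom [-0.0278 -0.0015  0.0286] yaw -24.4 zx [-0.001  -0.0004] xz -0.0007 op 0.023612163408510467 t 36.15
[0.5558 0.0881 0.0764] [ 0.4451  0.4213 -0.3277 -0.0001 -0.8228  0.7   ]
N 8 row [0.0457, 0.0651, -0.0014, 0.0002, 0.0001, 0.2213]
```

move_arm([
  [[0.0457,0.0651,-0.0014,0.0002,0,0.2213],[0.0457,0.0651,-0.0014,0.0002,0,0.2213],[0.0457,0.0651,-0.0014,0.0002,0,0.2213],[0.0457,0.0651,-0.0014,0.0002,0,0.2213],[0.0457,0.0651,-0.0014,0.0002,0,0.2213],[0.0457,0.0651,-0.0014,0.0002,0,0.2213],[0.0457,0.0651,-0.0014,0.0002,0,0.2213],[0.0457,0.0651,-0.0014,0.0002,0,0.2213],[0,0,0,0,0,0],[0,0,0,0,0,0],[0,0,0,0,0,0],[0,0,0,0,0,0]],
])

```text
t: 37.15
ee_pos: [0.4901, -0.2112, 0.0825]
ee_rot: [[0.218, -0.976, 0.001], [-0.976, -0.218, 0.0], [-0.0, -0.001, -1.0]]
wrist_force: [-0.1, 0.3, -1.3]
opening: 0.0232
```

```bash
python3 - <<'E'
from h import *
p=avg(3); print(p[0])
plan([0.4889,-0.2122,0.0152],rot(-77.5),n=6,frm=p)
f=env.grab_frame('wrist'); cv2.imwrite('pics/w23.png',f['color'])
E
```

```text
AVG lat 0.31898 ob 0.42778 z 0.08247 | sd [0.     0.0001 0.    ] | Fout -0.45 Fe 0.12 Fz -1.42 | yaw -77.37 zx [0.001  0.0005] t 37.30
[ 0.4901 -0.211   0.0825]
N 6 row [0.0003, 0.0005, 0.0224, -0.0003, 0.0001, 0.0007]
```

View pics/w23.png

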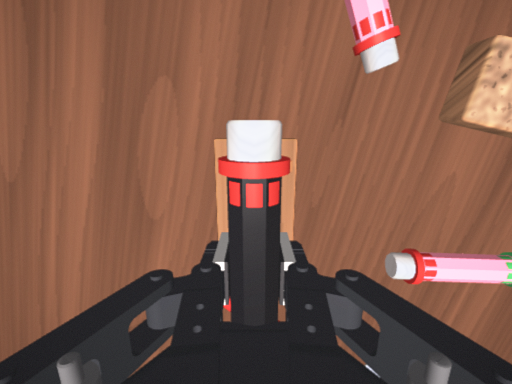

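Over the cradle again, matching the earlier view. Lowering.

move_arm([
  [[0.0003,0.0005,0.0224,-0.0003,0,0.0007],[0.0003,0.0005,0.0224,-0.0003,0,0.0007],[0.0003,0.0005,0.0224,-0.0003,0,0.0007],[0.0003,0.0005,0.0224,-0.0003,0,0.0007],[0.0003,0.0005,0.0224,-0.0003,0,0.0007],[0.0003,0.0005,0.0224,-0.0003,0,0.0007],[0,0,0,0,0,0],[0,0,0,0,0,0],[0,0,0,0,0,0]],
])

```text
t: 38.1
ee_pos: [0.4885, -0.2127, 0.0157]
ee_rot: [[0.215, -0.977, 0.0], [-0.977, -0.215, 0.0], [-0.0, -0.0, -1.0]]
wrist_force: [-0.8, -1.0, -0.6]
opening: 0.0232
```

```bash
python3 - <<'E'
from h import *
p=avg(3); print(p[0])
plan([0.4889,-0.2122,0.0120],rot(-77.5),n=3,frm=p)
E
```

```text
AVG lat 0.31665 ob 0.42857 z 0.01582 | sd [0.     0.0001 0.0001] | Fout -0.15 Fe -0.80 Fz -0.79 | yaw -77.61 zx [0.0005 0.0002] t 38.25
[ 0.4885 -0.2128  0.0158]
N 3 row [-0.0004, -0.0003, 0.0025, -0.0003, 0.0001, -0.0012]
```

move_arm([
  [[-0.0004,-0.0003,0.0025,-0.0003,0,-0.0012],[-0.0004,-0.0003,0.0025,-0.0003,0,-0.0012],[-0.0004,-0.0003,0.0025,-0.0003,0,-0.0012],[0,0,0,0,0,0],[0,0,0,0,0,0]],
])

```text
t: 38.67
ee_pos: [0.4893, -0.2125, 0.0122]
ee_rot: [[0.216, -0.976, 0.001], [-0.976, -0.216, -0.0], [0.001, -0.001, -1.0]]
wrist_force: [0.7, 0.0, 3.8]
opening: 0.0234
```

```bash
python3 - <<'E'
from h import *
p=avg(2); print(p[0]); coord()
f=env.grab_frame('wrist'); cv2.imwrite('pics/w24.png',f['color'])
f=env.grab_frame('scene')['color']; cv2.imwrite('pics/s24.png',cv2.resize(f[130:210,190:290],None,fx=6,fy=6,interpolation=cv2.INTER_CUBIC))
E
```

```text
AVG lat 0.31747 ob 0.42865 z 0.01220 | sd [0. 0. 0.] | Fout -0.32 Fe 0.55 Fz 3.80 | yaw -77.51 zx [ 0.0011 -0.0003] t 38.77
[ 0.4893 -0.2125  0.0122]
lat 0.31744 ob 0.42864 z 0.01219 Fout -0.62 Fe 0.54 Fz 4.3 mom [ 0.086  -0.0585  0.0341] yaw -77.51 zx [ 0.0011 -0.0002] xz 0.0005 op 0.02328957779290144 t 38.7667
```

View pics/w24.png

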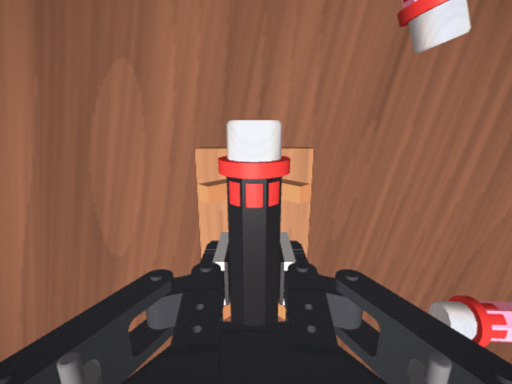

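View pics/s24.png

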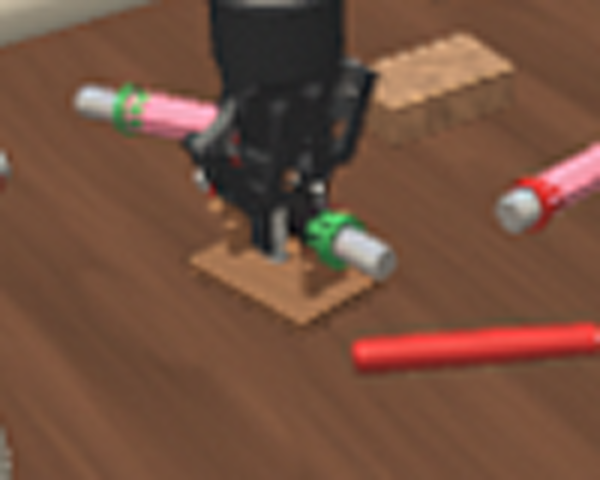

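The gauge is seated, with about 5 N borne by the cradle at the same height as when I picked it up. Opening the fingers partway, then rising.

move_arm([
  [[0,0,0,0,0,0],[0,0,0,0,0,0],[0,0,0,0,0,0],[0,0,0,0,0,0],[0,0,0,0,0,0],[0,0,0,0,0,0],[0,0,0,0,0,0],[0,0,0,0,0,0]],
], fingers=0.35)

```text
t: 39.53
ee_pos: [0.4884, -0.2123, 0.0115]
ee_rot: [[0.216, -0.976, -0.001], [-0.976, -0.216, 0.0], [-0.0, 0.001, -1.0]]
wrist_force: [-0.3, -0.4, 0.4]
opening: 0.0556
```

move_arm([
  [[0,0,-0.01,0,0,0],[0,0,-0.02,0,0,0],[0,0,-0.03,0,0,0],[0,0,-0.04,0,0,0],[0,0,-0.06,0,0,0],[0,0,-0.06,0,0,0],[0,0,-0.06,0,0,0],[0,0,-0.06,0,0,0],[0,0,-0.03,0,0,0],[0,0,0,0,0,0],[0,0,0,0,0,0],[0,0,0,0,0,0]],
])

```text
t: 40.53
ee_pos: [0.4878, -0.2121, 0.1962]
ee_rot: [[0.216, -0.976, -0.002], [-0.976, -0.216, 0.001], [-0.001, 0.001, -1.0]]
wrist_force: [0.2, -0.5, -0.5]
opening: 0.0555
```

```bash
python3 - <<'E'
from h import *
s=env.state(); print(s['t'],s['ee_pos'],s['wrist_force'],s['opening'])
f=env.grab_frame('wrist'); cv2.imwrite('pics/w25.png',f['color']); f={**f,**{k:np.array(v) for k,v in s.items()}}
c=f['color']; W=world(f,f)
for v in range(130,240,10): print(v,W[v,254].round(4))
m=(W[...,2]>.045)&(W[...,2]<.075); m[:100]=0;m[260:]=0;m[:,215:295]&=True;m[:,:215]=0;m[:,295:]=0
print(cv2.minAreaRect(W[m][:,:2].astype(np.float32)))
f=env.grab_frame('top'); cv2.imwrite('pics/t25.png',f['color'])
E
```

```text
40.5333 [ 0.4878 -0.2121  0.1962] [ 0.1993 -0.4721 -0.4681] 0.055545896344384706
130 [ 0.5007 -0.2716  0.0605]
140 [ 0.4985 -0.2618  0.065 ]
150 [ 0.4962 -0.2513  0.0609]
160 [ 0.4938 -0.2408  0.0611]
170 [ 0.4915 -0.2301  0.0613]
180 [ 0.489  -0.2191  0.0608]
190 [ 0.4866 -0.2081  0.0615]
200 [ 0.484  -0.1965  0.0609]
210 [ 0.4814 -0.1847  0.0605]
220 [ 0.4788 -0.1733  0.0618]
230 [ 0.476  -0.1605  0.0601]
((0.48852959275245667, -0.20732370018959045), (0.05193181708455086, 0.14915543794631958), 12.75647258758545)
```

View pics/w25.png

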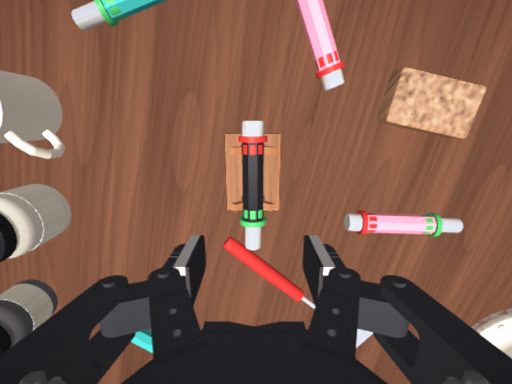

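View pics/t25.png

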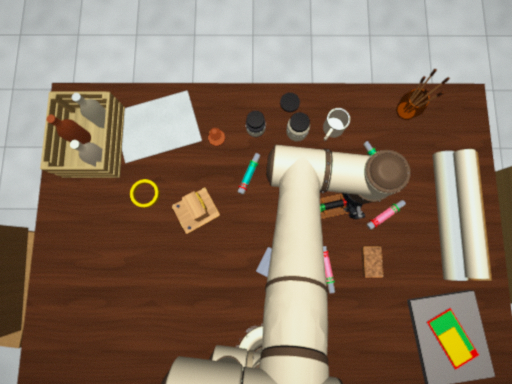

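The gauge lies level in both V posts (handle top at z 0.061 along its length), released, and the other objects I can see are where they were. Handing in.

```bash
python3 - <<'E'
from h import *
print(env.finish_job())
E
```

```text
the job is handed in; nothing more can be done
None
```

The bushing passed both halves of the gauge check, and the gauge is back in its cradle. I handed the job in with the robot's clock at about 40.6 s of the 72 s allowed; it reports no verdict.

- **Go end:** it slid in with 1–2 N of resistance. It stopped with the collar against the brass and held at about 7 N for over 0.2 s.
- **No-go end:** I pressed it in three times, with pushes of about 6–7.5 N, slightly under the 8 N target. The first was held for more than 1 s and the last for about 1 s at 6–7 N. It stopped at the same depth each time; on the first press the camera put it about 2.5 mm into the recess. A sideways nudge met the recess wall, so the plug was in the recess and the bore refused it.
- **Gauge in the cradle:** it lies level in both V posts, the original way round, about 0.2° off the cradle's axis and within a few millimetres of its seat. The gripper is open and well clear.
- **Bystanders:** those the final pictures show look unmoved. I didn't measure them, and the arm hides part of the top view.

Some checks disagreed or did not go to plan:

- **Fingertips:** the real fingertips sit about 18 mm behind the reported TCP when shut, where the description says 25 mm ahead. My first grasp therefore closed on air above the handle without touching anything; I measured the offset and regrasped.
- **Top camera:** it read about 3–4 mm off sideways from the wrist camera. I relied on the wrist camera, and the held gauge confirmed it.
- **Squareness:** joint 6's range kept me from a full half turn, so the no-go end was pressed 1–2.5° off square, within the 0.1 rad allowed.
- **Centring:** the sideways nudge showed the first two presses sat near one wall of the recess. I re-centred before the last one.

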